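Sort the sanding blocks by feel and put them away

ROBOT

A 6-joint arm with a two-finger parallel gripper is mounted at the origin on the work surface; the furniture and walls round the work are solid. World frame = base frame: x ahead of the robot, y to its left, z up, the work surface at z = 0. Lengths are in m, angles in rad, forces in N, time in s.
With the tool pointing down it reaches from about 0.425 to 0.95 m from the base axis. Payload 3.5 kg.
Tool frame: the origin (TCP) lies at the very end of the fingers, on their centre line; the grasp point (between the pads) lies 19 mm behind it; z points along the fingers, y is the direction in which the jaws open and shut (so a half turn about z gives the same grasp; the last joint's range is limited). The gripper opens to 85 mm and grips with 20 to 120 N. Pads are 22 mm wide; open, the fingers measure 114 mm over their backs; the gripper's body (76 mm by 85 mm) begins 54 mm behind the grasp point. The pads swing forward as they close: fully open they stand 13 mm farther back than shut.
Start: joints at [-1.425, 0.286, 1.577, -0, 1.279, -0.15], TCP at [0.197, -0.646, 0.231] pointing down, gripper open.
Joint ranges: [-2.77, 2.77], [-0.9, 2.22], [0.21, 2.48], [-1.53, 4.67], [0.24, 2.81], [-2.84, 2.84]. Speed limits (rad/s): [2.79, 2.79, 3.14, 3.14, 3.14, 3.14].

INTERFACE

Orientations are given as a unit quaternion [x, y, z, w].
In Python, from plant import ctrl, imaging gives the robot as it stands.
- The arm moves only by the shell command python3 -m creep 'ROWS' [OPENING] [FORCE]. ROWS is JSON, one flat list of numbers, 4 for each row, row after row: the shift along the tool's x, y, z in units of 25 mm (1.0 is 25 mm), then the turn about the tool's z in units of 5 degrees (1.0 is 5 degrees). A call has 1 to 20 rows; each row is the pose to reach, as a shift and turn from the pose commanded when the call began, along the tool's axes at that moment; what a row does not reach only later rows make up. A row lasts 1/12 s, in which the tool goes at most 41.7 mm and 7.16 degrees, less where a joint would pass 70% of its speed; a pose out of reach is approached as far as the arm can. A call with a gripper value outside its range is refused whole. OPENING is the closure in counts, from 0 (fully open) to 255 (shut), set as the call begins (- or left out, the last holds). The fingers move at their own pace and stop on an object; FORCE is the grip in N (left out, the last holds). Time passes only in rows, so rows that repeat a pose let the fingers close. It gives the time, the measured TCP pose, the force and the opening at its end, in the units of the state.
- ctrl.get_state(): the state, without advancing time (a new reading comes with each control period).
- imaging.read_camera(name): name is "scene" or "top" or "wrist"; returns the picture (420x560x3 uint8, red, green, blue); there is no depth.
- imaging.camera_info(name): a dict with "intrinsics" (3x3 intrinsics, pixels), "distortion" ([k1, k2, p1, p2, k3] as OpenCV has them; the pictures are not rectified), "origin" and "attitude" of the camera in the world. Camera axes: x right, y down, z forward; pixel columns grow to the right and rows downward; lengths in m; the calibration is good to about 2 mm. A picture is of the moment at which its call begins: read the wrist's pose just before it. camera_info takes no time and is no camera call; for the wrist camera it gives the pose at the moment of the call.
- ctrl.sign_off(): hands the job in, once; it reports no verdict.
Trained networks look in the newest picture that a camera, given by its name, has taken for a name from the list of things; names that differ only in an ending like _2 or _b are one class to them, and where a whole thing is asked for, a point or a joint stands for the part that bears it (a point fixed in the world has none). Each returns a list of dicts, best first, with "p" (0 to 1); they miss things now and then, are a little off and sometimes report something else, mostly with a low value. They report only what shows in the picture. A call takes as long as a camera call.
- imaging.silhouettes(camera, name): "mask" (420x560 bool, what is visible of it) and "uv" ([column, row] in pixels, amid what is visible of it).
The state is a dict: "time": time; "qpos": joint angles; "dq": joint speeds; "joint_efforts": joint torques, N m; "eef_pos": TCP position; "tcp_rot": TCP orientation; "contact_force": force on the tool from outside, world axes, zero at the start; "wrist_torque": the same for the moment, N m; "opening": opening from 0.0 (shut) to 1.0 (fully open).
Only numpy, scipy, OpenCV 4.12 (cv2) and the standard library are available. Lean on these libraries where they do the work, as an engineer would, in place of code of your own. Each camera call takes 0.05 s, during which the arm holds its last target.

TASK

The three sanding blocks look alike, but underneath one is coarse, one medium and one fine, and only the drag when they are pressed and pulled over the bench tells them apart. Put the coarse block away in the orange stand and the fine block in the blue stand, each lying flat on the middle of the sloping bed with its long side pointing up the slope, and leave the medium one lying on its abrasive side on the bench. Leave the offcut, the chisel, the turned foot and the spring clamp where they are.

Things in the scene. Friction and masses are not known exactly. Their poses are not given: they have to be found in the camera images.
- sheet_1_mid (a point): Point on the bench at the middle of one of three thin paper sheets (95 x 145 mm, flat, taped down, nothing to catch on). At the start one sanding block stands on it, centred within 5 mm, its 111 mm length within 0.2 rad of the sheet's y axis; z up. Blocks are 63 wide x 111 long x 36 mm high, about 0.2 kg, alike to the eye, abrasive underneath; any grit may stand on any sheet.
- sheet_2_mid (a point): Point on the bench at the middle of one of three thin paper sheets (95 x 145 mm, flat, taped down, nothing to catch on). At the start one sanding block stands on it, centred within 5 mm, its 111 mm length within 0.2 rad of the sheet's y axis; z up. Blocks are 63 wide x 111 long x 36 mm high, about 0.2 kg, alike to the eye, abrasive underneath; any grit may stand on any sheet.
- sheet_3_mid (a point): Point on the bench at the middle of one of three thin paper sheets (95 x 145 mm, flat, taped down, nothing to catch on). At the start one sanding block stands on it, centred within 5 mm, its 111 mm length within 0.2 rad of the sheet's y axis; z up. Blocks are 63 wide x 111 long x 36 mm high, about 0.2 kg, alike to the eye, abrasive underneath; any grit may stand on any sheet.
- sheet_1: The sheet of sheet_1_mid, same origin and axes. About the blocks: one pressed on wood and dragged resists with a share of the force pressing down that does not depend on its mass: read just after a slow drag, fine 0.1 to 0.3, medium 0.4 to 0.55, coarse 0.65 or more. Grip a block across its 63 mm width.
- orange_stand_bed (a point): Middle of the upper face of the sloping bed of the orange stand (for the coarse block), 55 mm above the bench. x up the slope (away from the robot, rising at 30 degrees), y across, z square out of the bed. Bed 140 x 120 mm inside its lips: front lip 10 mm high at x = -70 mm, side lips 6 mm high at y = -60 and +60 mm; open at the sides above them.
- blue_stand_bed (a point): Middle of the upper face of the sloping bed of the blue stand (for the fine block), 55 mm above the bench. x up the slope (away from the robot, rising at 30 degrees), y across, z square out of the bed. Bed 140 x 120 mm inside its lips: front lip 10 mm high at x = -70 mm, side lips 6 mm high at y = -60 and +60 mm; open at the sides above them.
- orange_stand: Fixed plywood stand with orange trim, 132 mm wide, 210 mm high, origin under the bed's middle. A shelf board overhangs the bed: front edge 5 mm behind the bed's middle (+x), underside 196 mm above the bench. A gripper pointing straight down does not get in; one square to the bed (tilted 30 degrees) has about 75 mm from its centre line to that edge.
- blue_stand: Fixed plywood stand with blue trim, 132 mm wide, 210 mm high, origin under the bed's middle. A shelf board overhangs the bed: front edge 5 mm behind the bed's middle (+x), underside 196 mm above the bench. A gripper pointing straight down does not get in; one square to the bed (tilted 30 degrees) has about 75 mm from its centre line to that edge.
- offcut: Pale grey-brown timber strip 34 x 190 x 18 mm lying on the bench, origin at the middle of its underside, length along its y. Bystander, loose: leave it where it is.
- chisel: Chisel with red handle, 25 x 243 x 27 mm, lying on the bench, origin at the middle of its underside, length along its y. Bystander, loose: leave it where it is.
- turned_foot: Turned wooden furniture foot, 50 mm wide, 86 mm high, standing on the bench, origin at the middle of its underside. Bystander, loose: leave it where it is.
- spring_clamp: Black spring clamp with orange handles and tips, 74 x 137 x 24 mm, lying on the bench, origin at the middle of its underside. Bystander, loose: leave it where it is.

How it is judged:
At the end, for the whole second after the job is handed in: Coarse block flat (0.12 rad) on the orange stand's bed, fine block on the blue one's: centre within 22 mm of mid-bed along the slope and 32 mm across, long side within 0.35 rad of the slope; medium block upright and flat on the bench (0.1 rad); all at rest (x of coarse_block_center in the frame of orange_stand_bed between -0.022 and 0.022 m and y of coarse_block_center in the frame of orange_stand_bed between -0.032 and 0.032 m and z of coarse_block_center in the frame of orange_stand_bed between 0.01 and 0.024 m and angle between the z axis of coarse_block_center and the z axis of orange_stand_bed, either way round below 0.12 rad and angle between the y axis of coarse_block_center and the x axis of orange_stand_bed, either way round below 0.35 rad and x of fine_block_center in the frame of blue_stand_bed between -0.022 and 0.022 m and y of fine_block_center in the frame of blue_stand_bed between -0.032 and 0.032 m and z of fine_block_center in the frame of blue_stand_bed between 0.01 and 0.024 m and angle between the z axis of fine_block_center and the z axis of blue_stand_bed, either way round below 0.12 rad and angle between the y axis of fine_block_center and the x axis of blue_stand_bed, either way round below 0.35 rad and height (world z) of medium_block_center between 0.01 and 0.026 m and angle between medium_block_center's own z axis and vertical below 0.1 rad and linear speed of each of coarse_block, medium_block, fine_block below 0.02 m/s); the robot touches nothing.
It fails at once if the offcut is shifted by more than 30 mm (distance of offcut from where it was at the start of the episode above 0.03 m).
It fails at once if the chisel is shifted by more than 30 mm (distance of chisel from where it was at the start of the episode above 0.03 m).
It fails at once if the turned foot is shifted by more than 30 mm (distance of turned_foot from where it was at the start of the episode above 0.03 m).
It fails at once if the spring clamp is shifted by more than 30 mm (distance of spring_clamp from where it was at the start of the episode above 0.03 m).
It also fails if it takes over 72 s, if anything falls off the work surface, if the arm or the gripper's body presses on something with over 40 N, if the wrist force passes 120 N, or if a joint passes its speed limit or range.

## Working session

There is one attempt and no reset: what is moved stays moved. The work goes in short steps, Python scripts to look and compute and a shell command to move; the robot and the scene stay as the last step left them, time stands still between calls to the robot, and variables do not carry over. Pictures are saved under pics/ and viewed, and the job is handed in when it is done.

```bash
ls; mkdir -p pics; python3 - <<'E'
from plant import ctrl, imaging
import cv2,json
s=ctrl.get_state();print({k:(v if not hasattr(v,'tolist') else v.tolist()) for k,v in s.items()})
for c in ("scene","top","wrist"):
    print(c,imaging.camera_info(c))
    im=imaging.read_camera(c); cv2.imwrite(f"pics/{c}0.png",im[:,:,::-1])
E
```

```text
pics
{'time': 0.0, 'qpos': [-1.425028231156382, 0.2871955406369231, 1.5781752530801123, 4.42527732090885e-05, 1.278619065283901, -0.15000003257506098], 'dq': [-0.0011963138963963973, 0.00028962089217155276, 0.0010638507805633482, 8.940475235871702e-05, 0.0007200505744369525, -0.0005517734658299672], 'joint_efforts': [-0.0007592835936520714, -40.598037242889404, -29.26262676715851, -0.0001643323412281461, 0.005875099013792351, 4.198775513941655e-06], 'eef_pos': [0.19668704139666565, -0.6450187644228352, 0.2299282174340721], 'tcp_rot': [0.98908529783819, 0.14733918862253584, 2.371714989201221e-05, -0.001198554916736615], 'contact_force': [-0.5705795906352692, 0.04929291169473116, 0.09373693199628505], 'wrist_torque': [0.0024901801916055277, -0.033977657183021225, 0.0012157247026549551], 'opening': 1.0012194837924495}
scene {'intrinsics': array([[443.6330532 ,   0.        , 270.68781128],
       [  0.        , 443.6330532 , 217.93905355],
       [  0.        ,   0.        ,   1.        ]]), 'distortion': array([-0.05094225,  0.        ,  0.        ,  0.        ,  0.        ]), 'origin':
[... 206 characters left out ...]
      , 424.81549115, 210.8593993 ],
       [  0.        ,   0.        ,   1.        ]]), 'distortion': array([-0.05470402,  0.        ,  0.        ,  0.        ,  0.        ]), 'origin': array([ 0.2700618, -0.1949779,  1.217758 ]), 'attitude': array([-0.69695216,  0.70919   , -0.07675345,  0.07359439])}
wrist {'intrinsics': array([[302.47344343,   0.        , 285.41722882],
       [  0.        , 302.47344343, 200.94345577],
       [  0.        ,   0.        ,   1.        ]]), 'distortion': array([-0.03344229,  0.        ,  0.        ,  0.        ,  0.        ]), 'origin': array([ 0.26962055, -0.62521339,  0.37143571]), 'attitude': array([ 0.7948568 , -0.58821201, -0.08992174,  0.1188418 ])}
```

View pics/scene0.png

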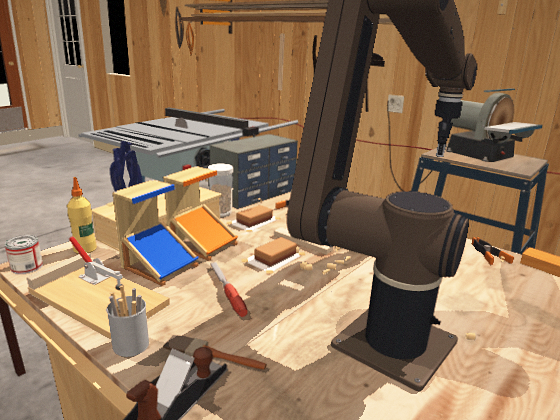

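View pics/top0.png

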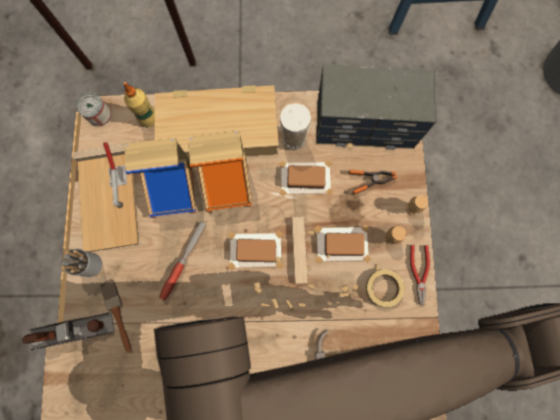

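View pics/wrist0.png

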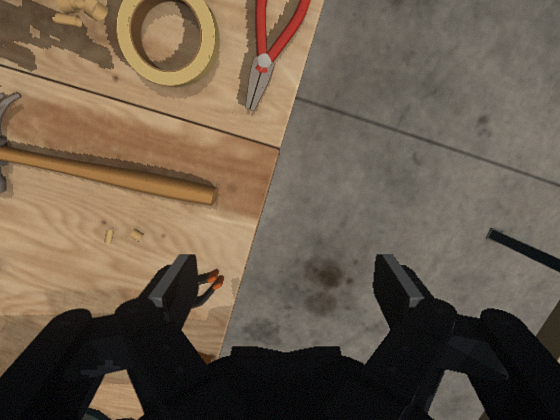

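The top picture shows the three blocks at (306,177), (257,250) and (345,244). The blue stand is at (168,190), the orange stand at (225,183), the offcut at (299,250) and the chisel at (183,262). The spring clamp is at (372,180) and the foot at about (397,234). Next I'll measure them.

```bash
cat > h.py <<'E'
import numpy as np, cv2
from scipy.spatial.transform import Rotation as R
from plant import ctrl, imaging
def rays(cam,uv,info=None):
    i=info or imaging.camera_info(cam)
    p=cv2.undistortPoints(np.asarray(uv,float).reshape(-1,1,2),i["intrinsics"],i["distortion"]).reshape(-1,2)
    d=np.c_[p,np.ones(len(p))]@R.from_quat(i["attitude"]).as_matrix().T
    return np.asarray(i["origin"]),d
def toz(cam,uv,z,info=None):
    o,d=rays(cam,uv,info); return o+d*((z-o[2])/d[:,2])[:,None]
def proj(cam,P,info=None):
    i=info or imaging.camera_info(cam)
    M=R.from_quat(i["attitude"]).as_matrix()
    q=(np.asarray(P,float).reshape(-1,3)-i["origin"])@M
    uv,_=cv2.projectPoints(q.reshape(-1,1,3),np.zeros(3),np.zeros(3),i["intrinsics"],i["distortion"])
    return uv.reshape(-1,2)
def rect(cam,mask,z):
    ys,xs=np.nonzero(mask)
    c,_=cv2.findContours(mask.astype(np.uint8),cv2.RETR_EXTERNAL,cv2.CHAIN_APPROX_NONE)
    c=max(c,key=cv2.contourArea).reshape(-1,2)
    P=toz(cam,c,z)[:,:2]
    (cx,cy),(w,h),a=cv2.minAreaRect((P*1000).astype(np.float32))
    if w<h: a,w,h=a+90,h,w
    a=(a+90)%180-90
    return round(cx),round(cy),round(w),round(h),round(a,1)  # mm, long axis angle from x
E
python3 - <<'E'
from h import *
im=imaging.read_camera("top").copy()
for n,z in [("sheet_1",0),("orange_stand",.1),("blue_stand",.1),("orange_stand_bed",.055),("blue_stand_bed",.055),("offcut",.018),("chisel",.02),("turned_foot",.086),("spring_clamp",.02)]:
    try: r=imaging.silhouettes("top",n)
    except Exception as e: print(n,e); continue
    for d in r[:4]:
        print(n,round(d["p"],2),np.round(d["uv"]),d["mask"].sum(),rect("top",d["mask"],z))
        c,_=cv2.findContours(d["mask"].astype(np.uint8),0,2)
        if d["p"]>.3: cv2.drawContours(im,c,-1,(0,255,0),1)
cv2.imwrite("pics/top1.png",im[:,:,::-1])
cv2.imwrite("pics/top1z.png",cv2.resize(im[120:320,110:440,::-1],None,fx=2.4,fy=2.4,interpolation=cv2.INTER_CUBIC))
print(ctrl.get_state()["time"])
E
```

```text
sheet_1 0.59 [338. 234.] 830 (434, -369, 157, 102, 89.0)
orange_stand 0.62 [222. 170.] 3707 (629, -23, 225, 155, 7.0)
blue_stand 0.81 [166. 172.] 4078 (614, 141, 225, 187, 6.9)
orange_stand_bed 0.82 [220. 167.] 3665 (644, -16, 229, 160, 7.5)
blue_stand_bed 0.9 [165. 171.] 4125 (628, 155, 233, 193, 7.1)
blue_stand_bed 0.21 [301. 249.] 805 (412, -241, 183, 33, 1.6)
offcut 0.7 [300. 250.] 704 (418, -242, 186, 33, 1.8)
offcut 0.19 [396. 237.] 271 (453, -520, 56, 46, 88.9)
chisel 0.72 [173. 269.] 614 (394, 90, 242, 28, -25.4)
turned_foot 0.5 [395. 236.] 308 (444, -502, 58, 47, 88.9)
spring_clamp 0.64 [375. 176.] 414 (624, -465, 133, 74, -82.0)
0.65
```

View pics/top1z.png

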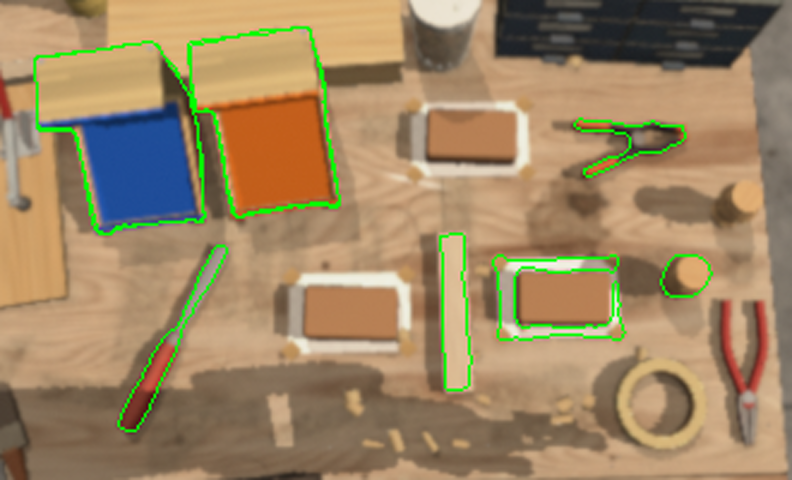

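```bash
python3 - <<'E'
from h import *
im=imaging.read_camera("top")
hsv=cv2.cvtColor(im,cv2.COLOR_RGB2HSV)
for p in [(306,177),(257,250),(345,244),(168,190),(225,183)]: print(p,hsv[p[1],p[0]],im[p[1],p[0]])
info=imaging.camera_info("top")
def comp(m,p):
    n,l=cv2.connectedComponents(m.astype(np.uint8)); return l==l[p[1],p[0]]
for p in [(306,177),(257,250),(345,244)]:
    c=im[p[1]-3:p[1]+4,p[0]-3:p[0]+4].reshape(-1,3).mean(0)
    m=np.abs(im.astype(float)-c).max(2)<28
    k=comp(m,p); print("block",p,k.sum(),rect("top",k,.036))
for nm,p in [("blue",(168,190)),("orange",(225,183))]:
    h0=int(hsv[p[1],p[0],0]); m=(np.abs(hsv[...,0].astype(int)-h0)<8)&(hsv[...,1]>150)
    k=comp(m,p); cs,_=cv2.findContours(k.astype(np.uint8),0,cv2.CHAIN_APPROX_NONE)
    c=max(cs,key=cv2.contourArea)
    q=cv2.boxPoints(cv2.minAreaRect(c)); print(nm,k.sum(),np.round(q).tolist())
    for yaw in [0.08,0.12,0.16]:
        yx=np.array([np.cos(yaw),np.sin(yaw),0])
        n=np.array([-np.sin(np.pi/6)*yx[0],-np.sin(np.pi/6)*yx[1],np.cos(np.pi/6)])
        # find X,Y so that region symmetrical in y and front at -70
        XY=toz("top",[p],.055,info)[0]
        for _ in range(20):
            o,d=rays("top",c.reshape(-1,2),info)
            t=((XY-o)@n)/(d@n); P=o+d*t[:,None]-XY
            bx=yx*np.cos(np.pi/6)+np.array([0,0,.5]); by=np.cross(n,bx)
            u=P@bx; v=P@by
            f=np.percentile(u,2)
            XY=XY+np.array([*( (f+.070)*yx[:2]),0])+ (v.max()+v.min())/2*np.array([by[0],by[1],0])
        # width at bottom vs top centres
        lo=v[(u<-.03)&(u>-.06)]; hi=v[(u>-.02)&(u<.01)]
        print(nm,yaw,np.round(XY*1000),"w",round(v.max()-v.min(),4),"skew mm",round(500*((hi.max()+hi.min())-(lo.max()+lo.min())),1), "umax",round(u.max(),3))
E
```

```text
(306, 177) [ 13 139 184] [184 127  84]
(257, 250) [ 13 137 182] [182 128  84]
(345, 244) [ 13 137 184] [184 129  85]
(168, 190) [109 205 153] [ 30  76 153]
(225, 183) [ 12 220 195] [195  94  27]
block (306, 177) 629 (631, -268, 103, 56, 86.8)
block (257, 250) 829 (405, -134, 133, 78, 86.6)
block (345, 244) 759 (431, -371, 102, 59, 87.2)
blue 1687 [[133.0, 171.0], [184.0, 163.0], [191.0, 207.0], [139.0, 215.0]]
blue 0.08 [598. 146.  55.] w 0.1456 skew mm 1.0 umax 0.06
blue 0.12 [598. 145.  55.] w 0.1421 skew mm -0.6 umax 0.058
blue 0.16 [596. 143.  55.] w 0.1408 skew mm -2.2 umax 0.06
orange 2074 [[188.0, 164.0], [243.0, 156.0], [250.0, 205.0], [195.0, 213.0]]
orange 0.08 [600. -20.  55.] w 0.1603 skew mm 2.8 umax 0.075
orange 0.12 [600. -20.  55.] w 0.1554 skew mm 0.2 umax 0.072
orange 0.16 [599. -21.  55.] w 0.1513 skew mm -3.1 umax 0.076
```

```bash
cat > ov.py <<'E'
from h import *
def stand(X,Y,yaw):
    c,s=np.cos(yaw),np.sin(yaw)
    def w(h,y,z): return [X+c*h-s*y,Y+s*h+c*y,z]
    b=lambda u,v,n=0: w(u*.8660-n*.5,v,.055+u*.5+n*.866)
    bed=[b(-.07,-.06),b(-.07,.06),b(.06,.06),b(.06,-.06)]
    shelf=[w(.005,-.066,.210),w(.005,.066,.210),w(.005,.066,.196),w(.005,-.066,.196)]
    lip=[b(-.07,-.06,.01),b(-.07,.06,.01)]
    side=[b(.06,.06,.006),b(-.07,.06,.006),b(-.07,-.06,.006),b(.06,-.06,.006)]
    return [bed,shelf,lip]
def block(X,Y,yaw):
    c,s=np.cos(yaw),np.sin(yaw); L,W=.0555,.0315
    return [[[X+c*a*L-s*b*W,Y+s*a*L+c*b*W,z] for a,b in((1,1),(1,-1),(-1,-1),(-1,1))] for z in(.036,0)]
def overlay(im,polys,cam="top",f=4,roi=(110,120,440,300),info=None):
    x0,y0,x1,y1=roi
    o=cv2.resize(im[y0:y1,x0:x1],None,fx=f,fy=f,interpolation=cv2.INTER_CUBIC)
    for P,col in polys:
        uv=proj(cam,P,info); uv=((uv+.5-[x0,y0])*f-.5)
        cv2.polylines(o,[np.round(uv).astype(np.int32).reshape(-1,1,2)],True,col,1)
    return o[:,:,::-1]
E
python3 - <<'E'
from ov import *
im=imaging.read_camera("top")
np.save("top.npy",im)
P=[]
for X,Y,a in [(.598,.145,.12),(.600,-.020,.12)]:
    P+=[(p,(0,255,0)) for p in stand(X,Y,a)]
cv2.imwrite("pics/ovs.png",overlay(im,P,f=5,roi=(115,125,265,225)))
P=[]
for X,Y,a in [(.631,-.268,1.52),(.405,-.134,1.52),(.431,-.371,1.52)]:
    P+=[(p,(0,255,0)) for p in block(X,Y,a)]
cv2.imwrite("pics/ovb.png",overlay(im,P,f=5,roi=(225,155,375,275)))
E
```

```text
(no output)
```

View pics/ovs.png

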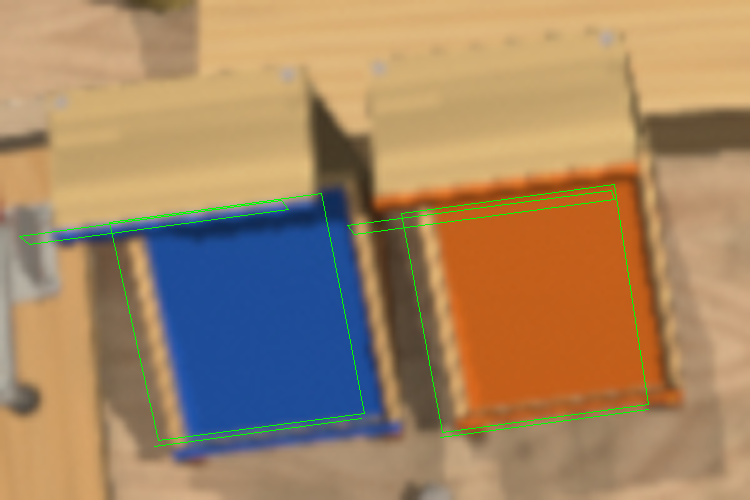

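View pics/ovb.png

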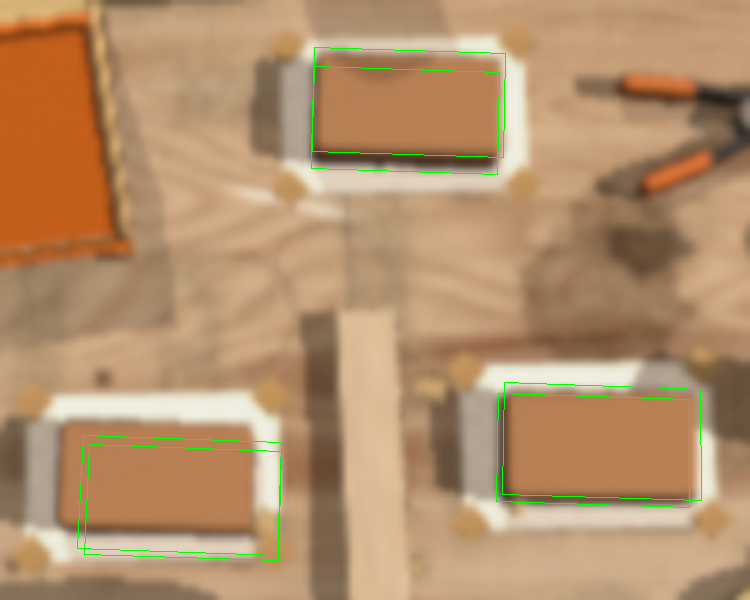

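```bash
python3 - <<'E'
from ov import *
from scipy.optimize import least_squares
im=np.load("top.npy")
Z=lambda a:(np.array(a,float)+.5)/5-.5+[115,125]
obs={"blue":Z([(50,232),(318,193),(178,452),(400,426)]),"orange":Z([(372,200),(638,165),(455,426),(680,397)])}
P=[]
info=imaging.camera_info("top")
def mod(X,Y,yaw):
    c,s=np.cos(yaw),np.sin(yaw)
    w=lambda h,y,z:[X+c*h-s*y,Y+s*h+c*y,z]
    b=lambda u,v,n=0: w(u*.8660-n*.5,v,.055+u*.5+n*.866)
    return [w(.005,.066,.21),w(.005,-.066,.21),b(-.073,.066,.01),b(-.073,-.066,.01)]
for k,o in obs.items():
    r=least_squares(lambda q:(proj("top",mod(*q),info)-o).ravel(),[.6,.1,.12])
    print(k,np.round(r.x,4),"resid px",np.round(r.fun,2))
    P+=[(p,(0,255,0)) for p in stand(*r.x)]
cv2.imwrite("pics/ovs2.png",overlay(im,P,f=5,roi=(115,125,265,225),info=info))
# blocks
hsv=cv2.cvtColor(im,cv2.COLOR_RGB2HSV)
P=[]
for p in [(306,177),(257,250),(345,244)]:
    c=im[p[1]-3:p[1]+4,p[0]-3:p[0]+4].reshape(-1,3).mean(0)
    m=(np.abs(im.astype(float)-c).max(2)<25).astype(np.uint8)
    m=cv2.morphologyEx(m,cv2.MORPH_OPEN,np.ones((7,7),np.uint8))
    n,l=cv2.connectedComponents(m); k=l==l[p[1],p[0]]
    x=rect("top",k,.036); print(k.sum(),x)
    P+=[(q,(0,255,0)) for q in block(x[0]/1e3,x[1]/1e3,np.radians(x[4]))[:1]]
cv2.imwrite("pics/ovb2.png",overlay(im,P,f=5,roi=(225,155,375,275),info=info))
E
```

```text
blue [0.5986 0.1276 0.118 ] resid px [ 0.68  0.3  -0.54  1.12 -0.62 -0.37  0.48 -1.21]
orange [ 0.6115 -0.033   0.1167] resid px [ 0.38  0.46 -0.26  0.65 -0.36 -0.53  0.22 -0.71]
578 (630, -269, 102, 51, 89.1)
734 (417, -121, 101, 53, 89.0)
731 (429, -371, 103, 54, 88.9)
```

View pics/ovs2.png

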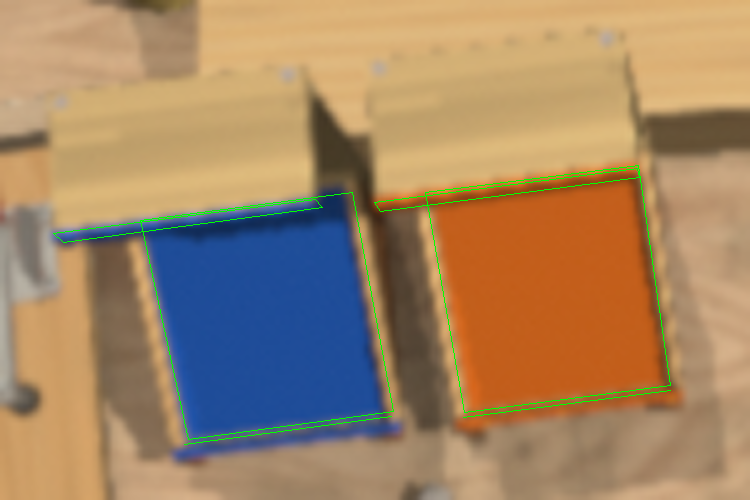

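View pics/ovb2.png

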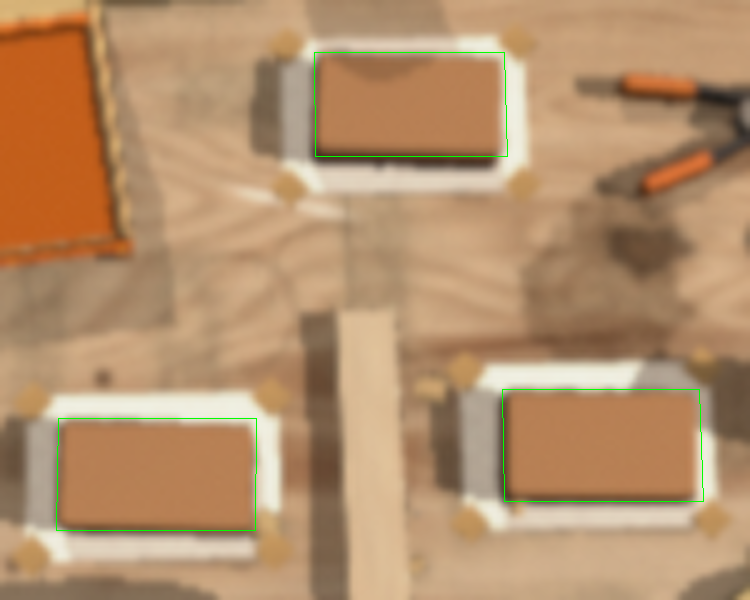

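```bash
cat >> h.py <<'E'
def go(x,y,z,yaw_deg,ref=None):
    """shift in tool axes (25 mm units) and turn (5 deg units) from current pose"""
    s=ctrl.get_state(); p=np.array(s["eef_pos"]); M=R.from_quat(s["tcp_rot"]).as_matrix()
    d=M.T@(np.array([x,y,z])-p)/.025
    yaw=np.degrees(np.arctan2(M[1,0],M[0,0]))
    t=-((yaw_deg-yaw+180)%360-180)/5
    print("units",np.round(d,2),"turn",round(t,2),"| yaw now",round(yaw,1),"tcp",np.round(p,4))
def st():
    s=ctrl.get_state(); M=R.from_quat(s["tcp_rot"]).as_matrix()
    print("t",round(s["time"],2),"tcp",np.round(s["eef_pos"],4),"yaw",round(np.degrees(np.arctan2(M[1,0],M[0,0])),1),"tilt",round(np.degrees(np.arccos(-M[2,2])),2),"F",np.round(s["contact_force"],2),"T",np.round(s["wrist_torque"],2),"open",round(s["opening"],3),"q",np.round(s["qpos"],2))
E
python3 -c "
from h import *
go(.429,-.333,.10,89);st()"
```

```text
units [12.53 -9.26  5.25] turn -14.41 | yaw now 17.0 tcp [ 0.1968 -0.6457  0.2314]
t 0.75 tcp [ 0.1968 -0.6457  0.2314] yaw 17.0 tilt 0.01 F [1.25 0.35 0.18] T [ 0.04 -0.03  0.02] open 1.001 q [-1.42  0.29  1.58 -0.    1.28 -0.15]
```

```bash
python3 -m creep '[3.2,-2.4,0,-3.5, 6.4,-4.8,1,-7, 9.5,-7,2,-10.5, 12.5,-9.26,3,-14.4, 12.53,-9.26,5.25,-14.41, 12.53,-9.26,5.25,-14.41, 12.53,-9.26,5.25,-14.41, 12.53,-9.26,5.25,-14.41, 12.53,-9.26,5.25,-14.41, 12.53,-9.26,5.25,-14.41, 12.53,-9.26,5.25,-14.41, 12.53,-9.26,5.25,-14.41, 12.53,-9.26,5.25,-14.41]' 0 60; python3 - <<'E'
from h import *
st(); info=imaging.camera_info("wrist"); im=imaging.read_camera("wrist")
cv2.imwrite("pics/w1.png",im[:,:,::-1])
go(.429,-.333,.0,89)
E
```

```text
time: 1.83
eef_pos: [0.4293, -0.3334, 0.1007]
tcp_rot: [0.713, 0.701, -0.0, 0.001]
contact_force: [0.4, 0.4, 0.4]
opening: 1.002
t 1.83 tcp [ 0.4293 -0.3334  0.1007] yaw 89.0 tilt 0.08 F [0.41 0.45 0.4 ] T [ 0.05 -0.02 -0.02] open 1.002 q [-0.85  0.15  2.   -0.    0.99 -0.83]
units [ 0.06 -0.01  4.05] turn -0.02 | yaw now 88.9 tcp [ 0.4292 -0.3342  0.1012]
```

View pics/w1.png

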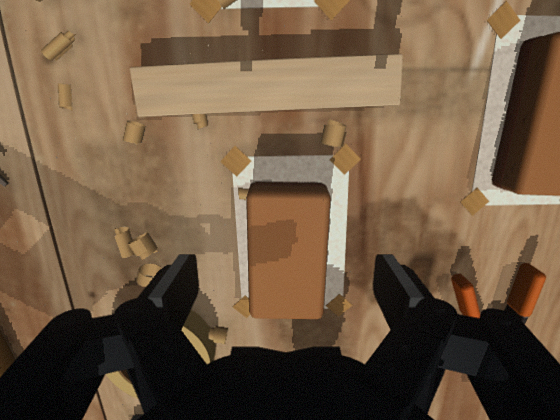

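```bash
python3 - <<'E'
from h import *
print(np.round(toz("wrist",[(249,186),(328,184),(248,318),(327,318)],.036),3))
E
```

```text
[[ 0.405 -0.313  0.036]
 [ 0.46  -0.313  0.036]
 [ 0.398 -0.424  0.036]
 [ 0.462 -0.425  0.036]]
```

```bash
python3 -m creep '[0.2,-0.05,1.2,0, 0.2,-0.05,2.4,0, 0.2,-0.05,3.2,0, 0.2,-0.05,3.7,0, 0.2,-0.05,4.05,0, 0.2,-0.05,4.05,0]' ; python3 -m creep '[0,0,0,0, 0,0,0,0, 0,0,0,0, 0,0,0,0, 0,0,0,0, 0,0,0,0]' 255 80; python3 -c "
from h import *
st()"
```

```text
time: 2.38
eef_pos: [0.427, -0.3284, -0.0021]
tcp_rot: [0.714, 0.7, 0.0, -0.001]
contact_force: [-0.9, -0.5, -0.2]
opening: 0.998
time: 2.88
eef_pos: [0.4292, -0.3295, 0.0011]
tcp_rot: [0.713, 0.701, -0.0, 0.002]
contact_force: [-0.1, -0.5, 6.5]
opening: 0.709
t 2.88 tcp [ 0.4292 -0.3295  0.0011] yaw 89.0 tilt 0.27 F [-0.07 -0.5   6.49] T [-0.01  0.01 -0.05] open 0.709 q [-0.84  0.3   2.03 -0.    0.8  -0.82]
```

```bash
python3 -m creep '[0,0,-0.8,0, 0,0,-1.6,0, 0.8,1.4,-1.6,0, 1.6,2.8,-1.6,0, 1.8,4.2,-1.6,0, 1.8,4.2,-1.2,0, 1.8,4.2,-0.5,0, 1.8,4.2,-0.2,0, 1.8,4.2,-0.1,0, 1.8,4.2,-0.1,0, 1.8,4.2,-0.1,0]'; python3 -c "
from h import *
st()"
```

```text
time: 3.8
eef_pos: [0.5328, -0.2844, 0.001]
tcp_rot: [0.713, 0.701, -0.0, -0.001]
contact_force: [0.5, 0.4, -2.1]
opening: 0.712
t 3.8 tcp [ 0.5328 -0.2844  0.001 ] yaw 89.0 tilt 0.08 F [ 0.48  0.39 -2.07] T [0.13 0.03 0.06] open 0.712 q [-0.66  0.42  1.88  0.    0.85 -0.64]
```

```bash
python3 -m creep '[0,0,0.08,0, 0,0,0.16,0, 0,0,0.16,0, 0,0,0.16,0]'; python3 -m creep '[0,0,0.06,0, 0,0,0.12,0, 0,0,0.12,0]'
```

```text
time: 4.13
eef_pos: [0.5329, -0.2844, 0.0008]
tcp_rot: [0.713, 0.701, -0.0, -0.002]
contact_force: [-8.8, 7.4, 18.5]
opening: 0.711
time: 4.38
eef_pos: [0.5329, -0.2844, 0.0007]
tcp_rot: [0.713, 0.701, -0.001, -0.003]
contact_force: [-16.6, 12.6, 36.0]
opening: 0.711
```

```bash
python3 -m creep '[-0.1,0,0,0, -0.2,0,0,0, -0.3,0,0,0, -0.4,0,0,0, -0.5,0,0,0, -0.6,0,0,0, -0.68,0,0,0, -0.76,0,0,0, -0.84,0,0,0, -0.9,0,0,0]'; python3 -c "
from h import *
st()"; python3 -m creep '[-0.06,0,0,0, -0.12,0,0,0, -0.18,0,0,0]';python3 -c "
from h import *
st()"
```

```text
time: 5.22
eef_pos: [0.5359, -0.3023, 0.0007]
tcp_rot: [0.714, 0.7, 0.004, -0.003]
contact_force: [-1.1, 25.9, 32.5]
opening: 0.713
t 5.22 tcp [ 0.5359 -0.3023  0.0007] yaw 88.8 tilt 0.6 F [-1.1  25.85 32.48] T [ 3.52  1.03 -0.31] open 0.713 q [-0.68  0.44  1.84  0.01  0.86 -0.67]
time: 5.47
eef_pos: [0.536, -0.3069, 0.0007]
tcp_rot: [0.714, 0.7, 0.004, -0.003]
contact_force: [-1.8, 24.3, 31.3]
opening: 0.716
t 5.47 tcp [ 0.536  -0.3069  0.0007] yaw 88.8 tilt 0.59 F [-1.83 24.29 31.28] T [ 3.57  1.03 -0.3 ] open 0.716 q [-0.69  0.45  1.84  0.01  0.86 -0.67]
```

```bash
python3 -m creep '[0,0,-0.4,0, 0,0,-1.5,0, 0,0,-3,0, 0,0,-4.5,0, 0,0,-5.2,0, 0,0,-5.2,0]'; python3 -c "
from h import *
st();go(.490,-.047,.12,186.7)"
```

```text
time: 5.97
eef_pos: [0.5355, -0.3144, 0.1305]
tcp_rot: [0.713, 0.701, 0.0, 0.006]
contact_force: [0.3, -0.8, -1.0]
opening: 0.711
t 5.97 tcp [ 0.5355 -0.3144  0.1305] yaw 89.0 tilt 0.65 F [ 0.29 -0.79 -0.96] T [ 0.    0.   -0.01] open 0.711 q [-0.69  0.26  1.8  -0.    1.07 -0.68]
units [10.67 -2.02  0.32] turn -19.55 | yaw now 89.0 tcp [ 0.5355 -0.3144  0.1305]
```

```bash
python3 - <<'E'
from h import *
cv2.imwrite("pics/w2.png",imaging.read_camera("wrist")[:,:,::-1]);st()
E
```

```text
t 6.02 tcp [ 0.534  -0.3132  0.1269] yaw 89.0 tilt 0.33 F [-0.4   1.54 -2.35] T [ 0.1  -0.05  0.02] open 0.707 q [-0.69  0.27  1.8  -0.    1.07 -0.68]
```

View pics/w2.png

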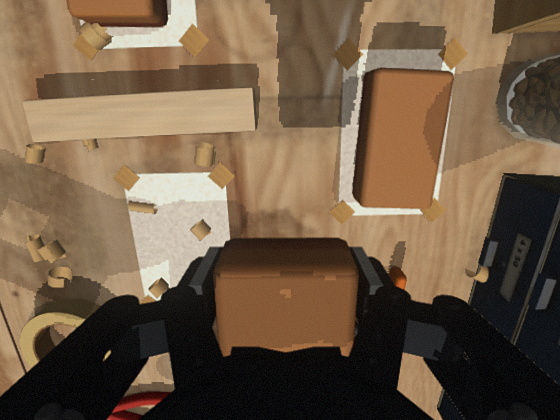

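The block is in the grip, with its near end at about (285,265), and the offcut and B1 have not moved. The drag share of about 0.74 means this block is coarse, so it goes to the orange stand.

```bash
python3 -m creep '[0.8,-0.2,0.3,-1.4, 1.6,-0.3,0.3,-2.8, 2.4,-0.5,0.3,-4.2, 3.2,-0.6,0.3,-5.6, 4,-0.8,0.3,-7, 4.8,-0.9,0.3,-8.4, 5.6,-1.1,0.3,-9.8, 6.4,-1.2,0.3,-11.2, 7.2,-1.4,0.3,-12.6, 8,-1.5,0.3,-14, 8.8,-1.7,0.3,-15.4, 9.6,-1.8,0.3,-16.8, 10.3,-1.95,0.3,-18.2, 10.67,-2.02,0.3,-19.55, 10.67,-2.02,0.3,-19.55, 10.67,-2.02,0.3,-19.55, 10.67,-2.02,0.3,-19.55]'; python3 - <<'E'
from h import *
cv2.imwrite("pics/s2.png",imaging.read_camera("scene")[:,:,::-1]);st();go(.490,-.047,.097,186.7);go(.5648,-.0385,.097,186.7)
E
```

```text
time: 7.43
eef_pos: [0.4864, -0.0445, 0.1153]
tcp_rot: [-0.057, 0.998, 0.0, -0.001]
contact_force: [0.9, 0.0, -2.3]
opening: 0.712
t 7.48 tcp [ 0.4868 -0.0448  0.1158] yaw -173.4 tilt 0.1 F [ 0.02  0.42 -1.4 ] T [-0.01  0.02 -0.04] open 0.714 q [-0.3   0.01  2.12 -0.    1.02 -1.98]
units [-0.12 -0.1   0.75] turn -0.02 | yaw now -173.4 tcp [ 0.4868 -0.0448  0.1158]
units [-3.13 -0.11  0.75] turn -0.02 | yaw now -173.4 tcp [ 0.4868 -0.0448  0.1158]
```

View pics/s2.png

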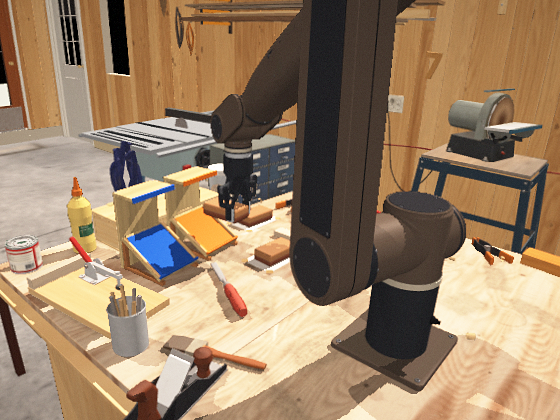

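```bash
python3 - <<'E'
from h import *
print(proj("scene",[[.487,-.045,.116],[.6115,-.033,.055],[.5986,.1276,.055],[.417,-.121,.036],[.630,-.268,.036]]))
i=imaging.read_camera("scene"); cv2.imwrite("pics/s3.png",cv2.resize(i[140:300,110:330,::-1],None,fx=3.5,fy=3.5))
i=imaging.read_camera("top"); cv2.imwrite("pics/t3.png",cv2.resize(i[100:320,120:440,::-1],None,fx=2.4,fy=2.4))
E
```

```text
[[237.15366248 218.11447828]
 [202.85114176 227.18684223]
 [158.90888314 246.96626639]
 [275.15219944 244.31837791]
 [254.0443259  209.67275334]]
```

View pics/s3.png

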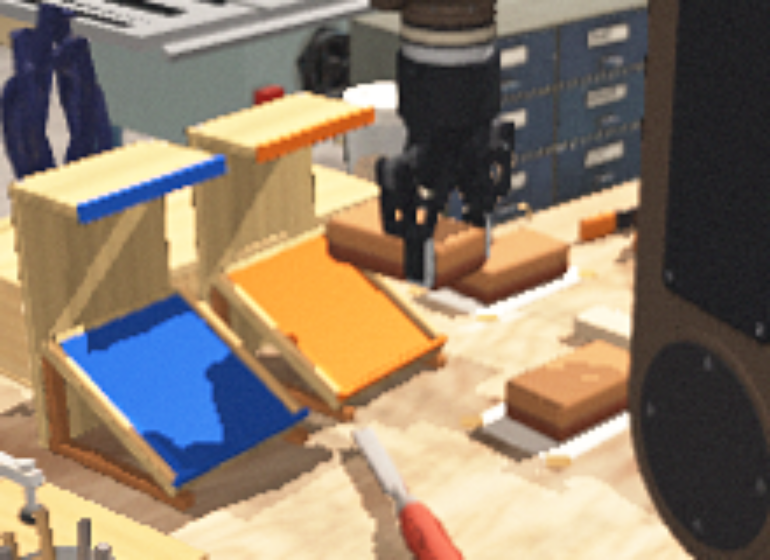

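View pics/t3.png

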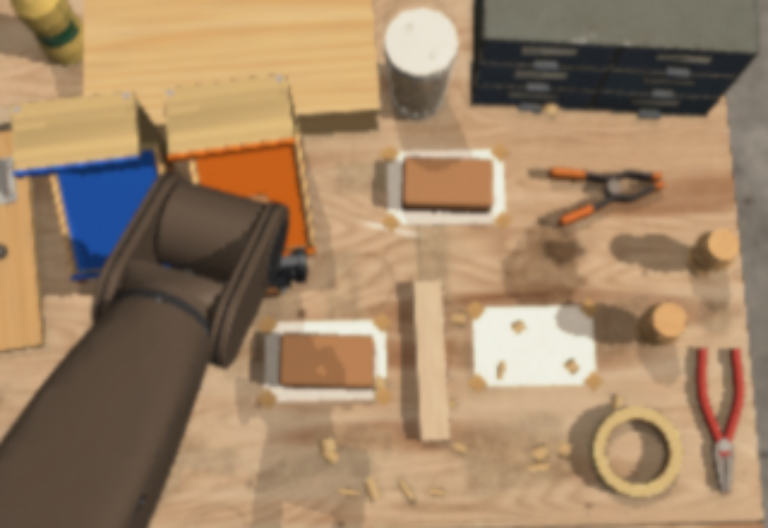

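```bash
python3 -m creep '[-0.6,-0.1,0.4,0, -1.2,-0.1,0.75,0, -1.8,-0.1,0.75,0, -2.4,-0.1,0.75,0, -2.8,-0.1,0.75,0, -3.13,-0.1,0.75,0, -3.13,-0.1,0.75,0, -3.13,-0.1,0.75,0]'; python3 - <<'E'
from h import *
i=imaging.read_camera("scene"); cv2.imwrite("pics/s4.png",cv2.resize(i[140:300,110:330,::-1],None,fx=3.5,fy=3.5));st();go(.5648,-.0385,.034,186.7)
E
```

```text
time: 8.25
eef_pos: [0.5652, -0.0376, 0.098]
tcp_rot: [-0.059, 0.998, 0.0, -0.0]
contact_force: [-0.6, -0.5, -2.7]
opening: 0.71
t 8.3 tcp [ 0.5648 -0.0375  0.0979] yaw -173.3 tilt 0.06 F [ 0.13 -0.23 -2.9 ] T [-0.03  0.08  0.01] open 0.711 q [-0.25  0.2   1.95 -0.    1.   -1.93]
units [ 0.   -0.04  2.56] turn 0.01 | yaw now -173.3 tcp [ 0.5648 -0.0375  0.0979]
```

View pics/s4.png

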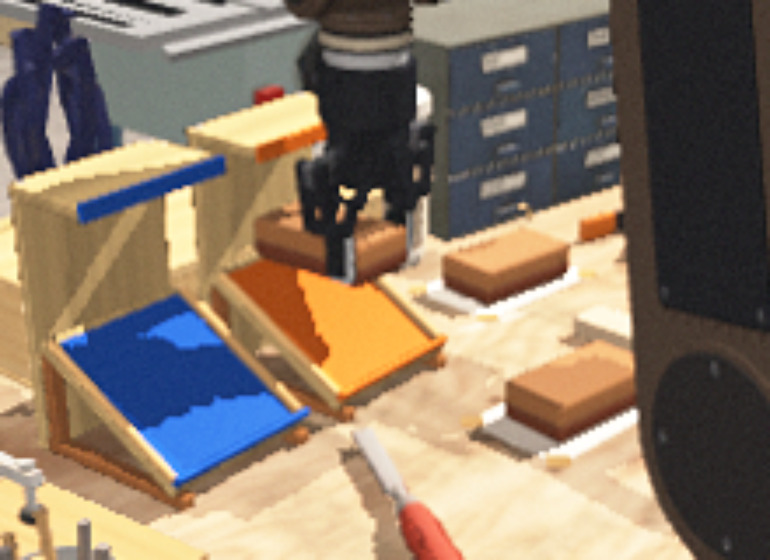

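```bash
python3 -m creep '[0,0,0.2,0, 0,0,0.4,0, 0,0,0.6,0, 0,0,0.8,0, 0,0,0.8,0]' - 25; python3 -m creep '[0,0,0.2,0, 0,0,0.4,0, 0,0,0.6,0, 0,0,0.6,0]'; python3 - <<'E'
from h import *
i=imaging.read_camera("scene"); cv2.imwrite("pics/s5.png",cv2.resize(i[140:300,110:330,::-1],None,fx=3.5,fy=3.5));st();go(.5648,-.0385,.034,186.7)
E
```

```text
time: 8.72
eef_pos: [0.5636, -0.0373, 0.0777]
tcp_rot: [-0.059, 0.998, 0.0, -0.002]
contact_force: [-7.1, -0.5, 6.2]
opening: 0.714
time: 9.05
eef_pos: [0.5623, -0.0372, 0.0622]
tcp_rot: [-0.059, 0.998, 0.0, -0.004]
contact_force: [-10.3, -0.7, 6.2]
opening: 0.712
t 9.1 tcp [ 0.5623 -0.0373  0.0624] yaw -173.2 tilt 0.43 F [-9.53 -0.24  5.02] T [-0.08  0.93  0.08] open 0.717 q [-0.25  0.25  1.96 -0.    0.94 -1.93]
units [-0.1  -0.06  1.14] turn 0.02 | yaw now -173.2 tcp [ 0.5623 -0.0373  0.0624]
```

View pics/s5.png

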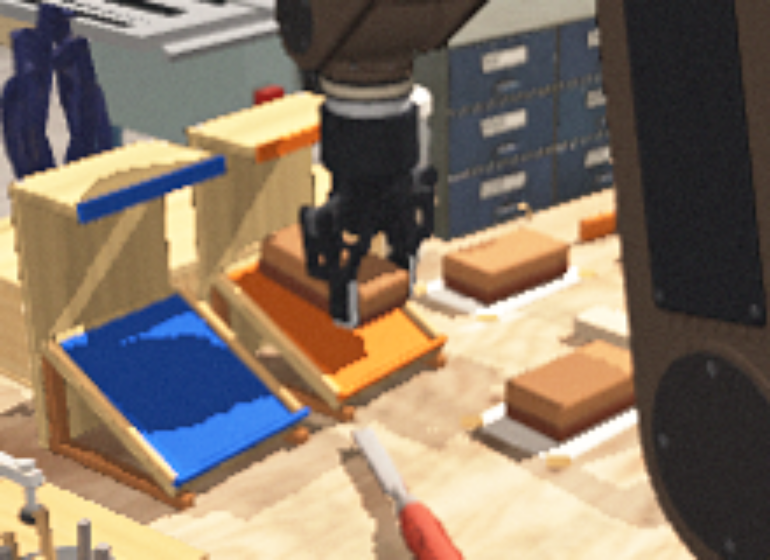

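```bash
python3 -m creep '[0,0,0.2,0, 0,0,0.4,0, 0,0,0.6,0, 0,0,0.6,0]'; python3 -m creep '[0,0,0.15,0, 0,0,0.3,0, 0,0,0.3,0]'; python3 - <<'E'
from h import *
i=imaging.read_camera("scene"); cv2.imwrite("pics/s6.png",cv2.resize(i[140:300,110:330,::-1],None,fx=3.5,fy=3.5));st();go(.5648,-.0385,.034,186.7)
E
```

```text
time: 9.43
eef_pos: [0.5632, -0.0372, 0.0475]
tcp_rot: [-0.059, 0.998, 0.0, -0.002]
contact_force: [-8.6, -0.2, 5.9]
opening: 0.711
time: 9.68
eef_pos: [0.5644, -0.0372, 0.0407]
tcp_rot: [-0.059, 0.998, 0.0, -0.001]
contact_force: [-7.3, 0.7, 5.4]
opening: 0.714
t 9.73 tcp [ 0.5643 -0.0372  0.0408] yaw -173.2 tilt 0.12 F [-7.69  1.07  4.87] T [0.13 0.23 0.17] open 0.714 q [-0.25  0.28  1.97 -0.    0.89 -1.93]
units [-0.01 -0.06  0.27] turn 0.02 | yaw now -173.2 tcp [ 0.5643 -0.0372  0.0408]
```

View pics/s6.png

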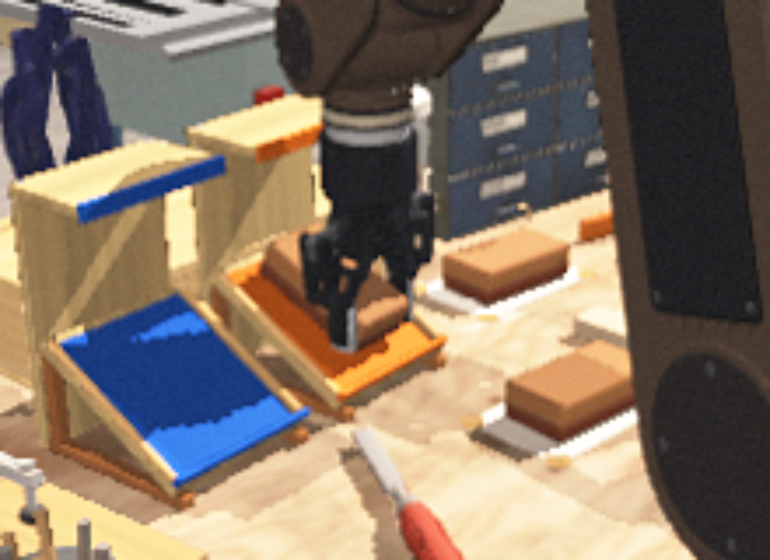

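```bash
python3 -m creep '[0,0,0.1,0, 0,0,0.2,0, 0,0,0.2,0]'; python3 -m creep '[0,0,0.08,0, 0,0,0.08,0]';  python3 -m creep '[0,0,0.08,0, 0,0,0.08,0]'
```

```text
time: 9.98
eef_pos: [0.5653, -0.0372, 0.0364]
tcp_rot: [-0.059, 0.998, 0.0, 0.0]
contact_force: [-6.5, 0.8, 7.1]
opening: 0.714
time: 10.15
eef_pos: [0.5657, -0.0371, 0.0348]
tcp_rot: [-0.059, 0.998, 0.0, 0.001]
contact_force: [-7.3, 1.3, 9.2]
opening: 0.711
time: 10.32
eef_pos: [0.5661, -0.0371, 0.0331]
tcp_rot: [-0.059, 0.998, 0.0, 0.001]
contact_force: [-4.3, 2.5, 8.5]
opening: 0.709
```

```bash
python3 -m creep '[0,0,0,0, 0,0,0,0, 0,0,-0.1,0, 0,0,-0.2,0]' 35; python3 - <<'E'
from h import *
i=imaging.read_camera("scene"); cv2.imwrite("pics/s7.png",cv2.resize(i[140:300,110:330,::-1],None,fx=3.5,fy=3.5));st()
E
```

```text
time: 10.65
eef_pos: [0.565, -0.0374, 0.0363]
tcp_rot: [-0.059, 0.998, 0.0, -0.0]
contact_force: [-0.1, -0.4, -0.8]
opening: 0.861
t 10.7 tcp [ 0.5656 -0.0376  0.0371] yaw -173.3 tilt 0.04 F [-0.04  0.31 -0.51] T [-0.05 -0.01  0.01] open 0.861 q [-0.25  0.29  1.96 -0.    0.88 -1.93]
```

View pics/s7.png

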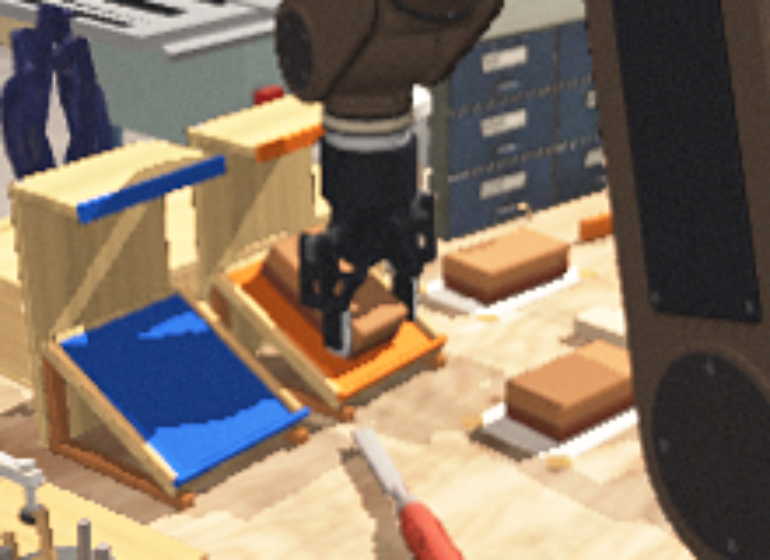

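```bash
python3 -m creep '[0.2,0,-0.8,0, 0.5,0,-2,0, 1.2,0,-3.2,0, 2.2,0,-3.6,0, 3,0,-3.6,0, 3,0,-3.6,0]' ; python3 - <<'E'
from h import *
st();go(.49,-.23,.12,89);go(.63,-.23,.10,89)
E
```

```text
time: 11.2
eef_pos: [0.4885, -0.0462, 0.1271]
tcp_rot: [-0.059, 0.998, -0.0, -0.0]
contact_force: [0.4, 1.3, -0.2]
opening: 0.863
t 11.2 tcp [ 0.4885 -0.0462  0.1271] yaw -173.3 tilt 0.03 F [ 0.4   1.33 -0.2 ] T [0.03 0.01 0.02] open 0.863 q [-0.3  -0.01  2.11 -0.    1.04 -1.99]
units [ 0.8  -7.31  0.28] turn 19.54 | yaw now -173.3 tcp [ 0.4885 -0.0462  0.1271]
units [-4.76 -7.96  1.08] turn 19.54 | yaw now -173.3 tcp [ 0.4885 -0.0462  0.1271]
```

```bash
python3 -m creep '[0.3,-1.4,0.2,1.4, 0.6,-2.8,0.2,2.8, 0.8,-4.2,0.2,4.2, 0.8,-5.6,0.2,5.6, 0.8,-7,0.2,7, 0.4,-7.3,0.3,8.4, -0.4,-7.4,0.4,9.8, -1.2,-7.6,0.5,11.2, -2,-7.7,0.6,12.6, -2.8,-7.8,0.8,14, -3.6,-7.9,1,15.4, -4.3,-7.96,1.08,16.8, -4.76,-7.96,1.08,18.2, -4.76,-7.96,1.08,19.54, -4.76,-7.96,1.08,19.54, -4.76,-7.96,1.08,19.54]' 0; python3 - <<'E'
from h import *
info=imaging.camera_info("wrist"); im=imaging.read_camera("wrist")
cv2.imwrite("pics/w4.png",im[:,:,::-1]);st()
i=imaging.read_camera("scene"); cv2.imwrite("pics/s8.png",cv2.resize(i[140:300,110:330,::-1],None,fx=3.5,fy=3.5));go(.63,-.23,.0,89)
E
```

```text
time: 12.53
eef_pos: [0.6325, -0.2297, 0.0986]
tcp_rot: [0.712, 0.702, -0.0, -0.001]
contact_force: [0.5, -0.4, -0.5]
opening: 0.994
t 12.58 tcp [ 0.6323 -0.2298  0.0988] yaw 89.2 tilt 0.05 F [ 0.58 -0.03  0.3 ] T [-0.02  0.02 -0.08] open 0.999 q [-0.5   0.41  1.67  0.    1.06 -0.49]
units [-0.01 -0.08  3.96] turn 0.03 | yaw now 89.2 tcp [ 0.6322 -0.2299  0.0991]
```

View pics/w4.png

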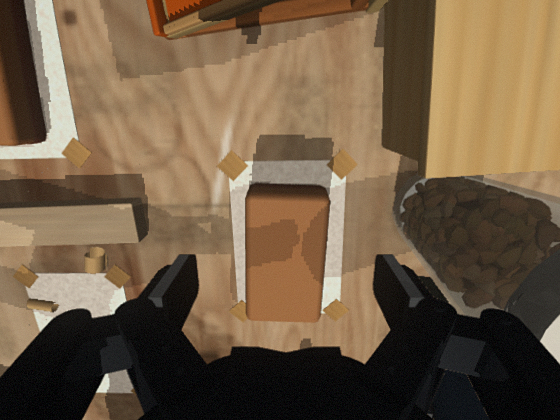

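View pics/s8.png

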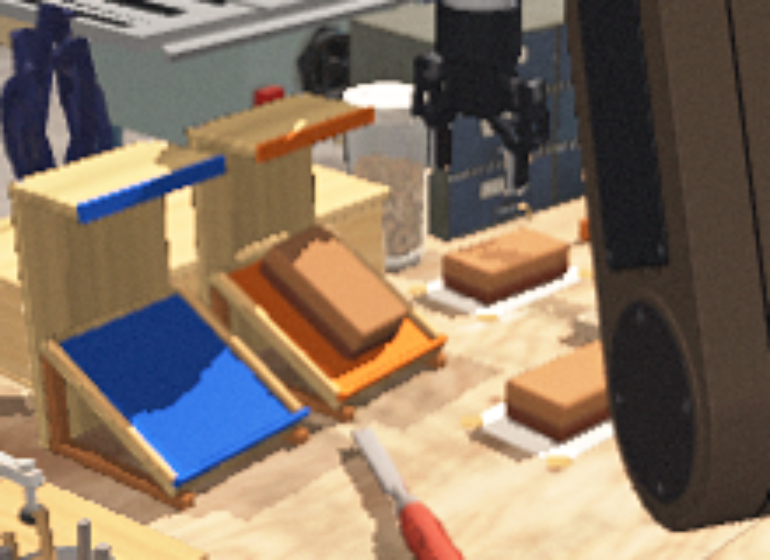

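```bash
python3 - <<'E'
from h import *
print(np.round(toz("wrist",[(248,186),(330,186),(246,320),(321,321)],.036),3))
for z in (0,.05,.1): print(z,np.round(toz("wrist",[(404,210),(430,270),(428,175)],z),3).tolist())
E
```

```text
[[ 0.607 -0.208  0.036]
 [ 0.664 -0.209  0.036]
 [ 0.6   -0.32   0.036]
 [ 0.661 -0.321  0.036]]
0 [[0.733, -0.24, -0.0], [0.763, -0.297, 0.0], [0.75, -0.21, 0.0]]
0.05 [[0.712, -0.222, 0.05], [0.736, -0.268, 0.05], [0.726, -0.199, 0.05]]
0.1 [[0.692, -0.205, 0.1], [0.709, -0.239, 0.1], [0.702, -0.188, 0.1]]
```

```bash
python3 - <<'E'
from h import *
im=np.load("top.npy"); cv2.imwrite("pics/jar.png",cv2.resize(im[90:200,250:360,::-1],None,fx=5,fy=5,interpolation=cv2.INTER_CUBIC))
for z in (0.1,.12,.15): print(z,np.round(toz("top",[(295,133),(310,118),(281,118),(293,150)],z),3).tolist())
i=imaging.camera_info("wrist")
E
```

```text
0.1 [[0.735, -0.236, 0.1], [0.78, -0.28, 0.1], [0.781, -0.197, 0.1], [0.685, -0.229, 0.1]]
0.12 [[0.727, -0.235, 0.12], [0.771, -0.278, 0.12], [0.772, -0.197, 0.12], [0.677, -0.229, 0.12]]
0.15 [[0.714, -0.234, 0.15], [0.757, -0.276, 0.15], [0.758, -0.197, 0.15], [0.666, -0.228, 0.15]]
```

View pics/jar.png

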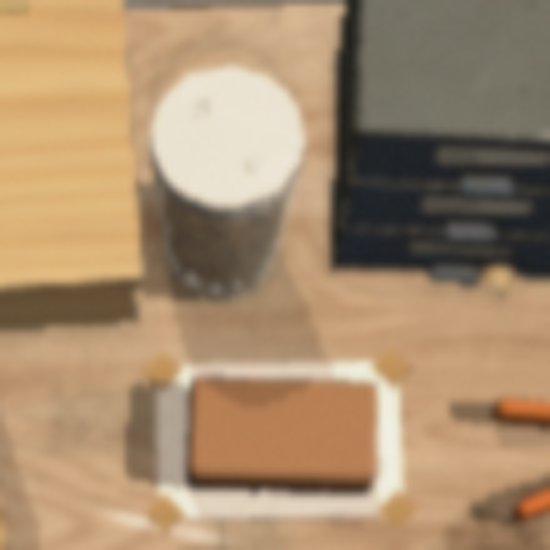

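```bash
python3 -m creep '[0.2,0,1.2,0, 0.2,0,2.4,0, 0.2,0,3.2,0, 0.2,0,3.7,0, 0.2,0,3.96,0, 0.2,0,3.96,0]' ; python3 -m creep '[0,0,0,0, 0,0,0,0, 0,0,0,0, 0,0,0,0, 0,0,0,0, 0,0,0,0]' 255 80; python3 -c "
from h import *
st();go(.535,-.285,.002,89)"
```

```text
time: 13.13
eef_pos: [0.6315, -0.2246, -0.0009]
tcp_rot: [0.713, 0.701, -0.0, -0.001]
contact_force: [-0.5, 0.5, -0.0]
opening: 0.999
time: 13.63
eef_pos: [0.6342, -0.2258, 0.0032]
tcp_rot: [0.713, 0.701, 0.001, 0.002]
contact_force: [-0.5, 0.1, 7.7]
opening: 0.713
t 13.63 tcp [ 0.6342 -0.2258  0.0032] yaw 89.1 tilt 0.26 F [-0.52  0.09  7.68] T [ 0.    0.11 -0.07] open 0.713 q [-0.49  0.54  1.7  -0.    0.9  -0.48]
units [-2.43 -3.93  0.04] turn 0.01 | yaw now 89.1 tcp [ 0.6342 -0.2258  0.0032]
```

```bash
python3 -m creep '[0,0,-0.8,0, 0,0,-1.6,0, -0.8,-1.3,-1.6,0, -1.6,-2.6,-1.6,0, -2.4,-3.9,-1.6,0, -2.4,-3.9,-1.2,0, -2.4,-3.9,-0.5,0, -2.4,-3.9,-0.1,0, -2.4,-3.9,0,0, -2.4,-3.9,0.04,0, -2.4,-3.9,0.04,0]'; python3 -c "
from h import *
st()"
```

```text
time: 14.55
eef_pos: [0.5339, -0.2838, 0.0029]
tcp_rot: [0.713, 0.701, -0.001, -0.001]
contact_force: [-7.6, 2.9, 17.9]
opening: 0.715
t 14.55 tcp [ 0.5339 -0.2838  0.0029] yaw 89.1 tilt 0.22 F [-7.61  2.89 17.9 ] T [ 0.19  1.89 -0.28] open 0.715 q [-0.66  0.42  1.87 -0.    0.85 -0.64]
```

```bash
python3 -m creep '[-0.08,0,0.08,0, -0.16,0,0.14,0, -0.26,0,0.14,0, -0.36,0,0.14,0, -0.46,0,0.14,0, -0.56,0,0.14,0, -0.64,0,0.14,0, -0.72,0,0.14,0, -0.8,0,0.14,0, -0.86,0,0.14,0]'; python3 -c "
from h import *
st()"; python3 -m creep '[-0.06,0,0,0, -0.12,0,0,0, -0.18,0,0,0]';python3 -c "
from h import *
st()"
```

```text
time: 15.38
eef_pos: [0.538, -0.3031, 0.003]
tcp_rot: [0.713, 0.701, 0.002, 0.001]
contact_force: [-0.0, 15.2, 28.8]
opening: 0.712
t 15.38 tcp [ 0.538  -0.3031  0.003 ] yaw 89.0 tilt 0.28 F [-2.000e-02  1.518e+01  2.875e+01] T [ 1.98  1.02 -0.25] open 0.712 q [-0.68  0.44  1.84  0.01  0.86 -0.67]
time: 15.63
eef_pos: [0.538, -0.3076, 0.003]
tcp_rot: [0.713, 0.701, 0.002, 0.001]
contact_force: [-0.5, 15.5, 28.5]
opening: 0.715
t 15.63 tcp [ 0.538  -0.3076  0.003 ] yaw 89.0 tilt 0.3 F [-0.46 15.5  28.46] T [ 1.9   0.97 -0.27] open 0.715 q [-0.68  0.44  1.84  0.01  0.86 -0.67]
```

A share of about 0.50 means B1 is medium. I'll release it flat here on bare bench and go to B2, which should then be fine.

```bash
python3 -m creep '[0.15,0,-0.2,0, 0.15,0,-0.2,0, 0.15,0,-0.2,0]'; python3 -m creep '[0,0,0,0, 0,0,0,0, 0,0,0,0, 0,0,-1,0, 0,0,-2.5,0, 0,0,-4,0, 0,0,-4,0]' 0; python3 - <<'E'
from h import *
st();go(.421,-.095,.1,89)
cv2.imwrite("pics/w5.png",imaging.read_camera("wrist")[:,:,::-1])
E
```

```text
time: 15.88
eef_pos: [0.5354, -0.305, 0.0031]
tcp_rot: [0.713, 0.701, 0.001, 0.001]
contact_force: [1.1, 5.8, 10.7]
opening: 0.708
time: 16.47
eef_pos: [0.5375, -0.3089, 0.1092]
tcp_rot: [0.713, 0.701, 0.001, 0.007]
contact_force: [1.0, -0.6, 1.0]
opening: 1.0
t 16.47 tcp [ 0.5375 -0.3089  0.1092] yaw 89.0 tilt 0.8 F [ 1.03 -0.63  0.97] T [-0.01 -0.06 -0.01] open 1.0 q [-0.69  0.28  1.82 -0.    1.03 -0.67]
units [ 8.48 -4.81  0.24] turn 0.01 | yaw now 89.0 tcp [ 0.5375 -0.3089  0.1092]
```

View pics/w5.png

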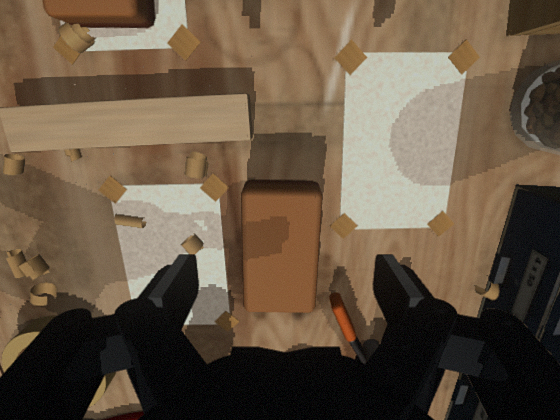

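```bash
python3 -c "
from h import *
go(.424,-.084,.1,89)"; python3 -m creep '[1.4,-0.7,-0.3,0, 2.8,-1.4,0,0, 4.2,-2.3,0,0, 5.6,-3.1,0,0, 7,-3.8,0,0, 8.2,-4.4,0.2,0, 8.92,-4.7,0.3,0, 8.92,-4.7,0.3,0, 8.92,-4.7,0.3,0, 8.92,-4.7,0.3,0]'; python3 - <<'E'
from h import *
cv2.imwrite("pics/w6.png",imaging.read_camera("wrist")[:,:,::-1]);st();go(.424,-.084,.1,89)
E
```

```text
units [ 8.88 -4.64  0.15] turn 0.01 | yaw now 89.0 tcp [ 0.5362 -0.3079  0.106 ]
time: 17.35
eef_pos: [0.42, -0.0811, 0.0932]
tcp_rot: [0.713, 0.701, -0.0, -0.0]
contact_force: [0.5, -0.5, -0.4]
opening: 0.995
t 17.4 tcp [ 0.4203 -0.0815  0.0935] yaw 89.0 tilt 0.02 F [-0.12 -0.85  1.21] T [-0.    0.   -0.01] open 0.999 q [-0.43 -0.1   2.27 -0.    0.98 -0.41]
units [-0.1   0.15 -0.26] turn 0.0 | yaw now 89.0 tcp [ 0.4203 -0.0815  0.0935]
```

View pics/w6.png

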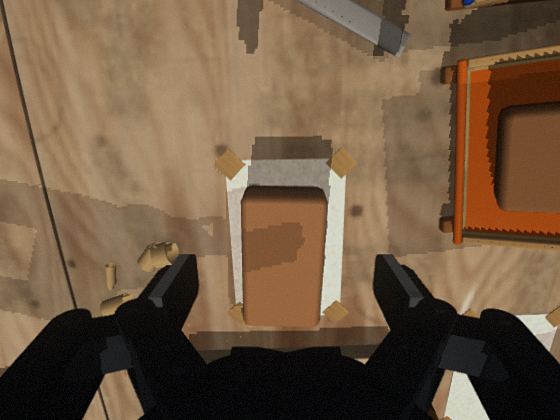

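```bash
python3 - <<'E'
from h import *
print(np.round(toz("wrist",[(244,189),(327,189),(242,324),(321,324)],.036),3))
print(np.round(toz("wrist",[(457,70),(457,240),(500,110),(497,205)],.03),3))
go(.421,-.082,.0,89)
E
```

```text
[[ 0.393 -0.06   0.036]
 [ 0.45  -0.061  0.036]
 [ 0.385 -0.171  0.036]
 [ 0.448 -0.172  0.036]]
[[ 0.532  0.014  0.03 ]
 [ 0.549 -0.104  0.03 ]
 [ 0.564 -0.011  0.03 ]
 [ 0.574 -0.077  0.03 ]]
units [-0.02  0.03  3.74] turn 0.0 | yaw now 89.0 tcp [ 0.4203 -0.0815  0.0935]
```

```bash
python3 -m creep '[0.18,0.1,1,0, 0.18,0.1,2,0, 0.18,0.1,3,0, 0.18,0.1,3.5,0, 0.18,0.1,3.74,0, 0.18,0.1,3.74,0, 0.18,0.1,3.74,0]' ; python3 -m creep '[0,0,0,0, 0,0,0,0, 0,0,0,0, 0,0,0,0, 0,0,0,0, 0,0,0,0]' 255 80; python3 -c "
from h import *
st();go(.50,-.13,.002,89)"
```

```text
time: 17.98
eef_pos: [0.4231, -0.077, 0.0004]
tcp_rot: [0.713, 0.701, 0.0, 0.0]
contact_force: [-0.6, 0.2, 0.1]
opening: 1.002
time: 18.48
eef_pos: [0.4242, -0.0769, 0.0019]
tcp_rot: [0.713, 0.701, 0.001, 0.002]
contact_force: [0.2, 0.0, 6.2]
opening: 0.721
t 18.48 tcp [ 0.4242 -0.0769  0.0019] yaw 89.1 tilt 0.23 F [0.18 0.01 6.25] T [-0.06  0.2   0.02] open 0.721 q [-0.42  0.09  2.29 -0.    0.75 -0.4 ]
units [-2.07  3.07  0.01] turn 0.01 | yaw now 89.1 tcp [ 0.4242 -0.0769  0.0019]
```

```bash
python3 -m creep '[0,0.08,0.08,0, 0,0.16,0.14,0, 0,0.26,0.14,0, 0,0.36,0.14,0, 0,0.46,0.14,0, 0,0.56,0.14,0, 0,0.64,0.14,0, 0,0.72,0.14,0, 0,0.8,0.14,0, 0,0.86,0.14,0]'; python3 -c "
from h import *
st();go(.475,.100,.12,186.76)"
```

```text
time: 19.32
eef_pos: [0.4475, -0.0783, 0.0018]
tcp_rot: [0.713, 0.701, 0.0, 0.003]
contact_force: [-5.5, 0.6, 27.8]
opening: 0.717
t 19.32 tcp [ 0.4475 -0.0783  0.0018] yaw 89.1 tilt 0.3 F [-5.55  0.56 27.84] T [-0.    1.6  -0.14] open 0.717 q [-0.4   0.14  2.24 -0.    0.76 -0.38]
units [ 7.13  1.01 -4.74] turn -19.53 | yaw now 89.1 tcp [ 0.4475 -0.0783  0.0018]
```

```bash
python3 -m creep '[0,0,-1,0, 0,0,-2.5,0, 0,0,-4,0, 0,0,-5,0, 0,0,-5,0]'; python3 -c "
from h import *
st();go(.4715,.1125,.12,186.76)"
```

```text
time: 19.73
eef_pos: [0.4476, -0.0778, 0.128]
tcp_rot: [0.713, 0.701, 0.003, 0.006]
contact_force: [0.9, -0.7, -2.0]
opening: 0.718
t 19.73 tcp [ 0.4476 -0.0778  0.128 ] yaw 89.1 tilt 0.73 F [ 0.95 -0.72 -1.99] T [ 0.05 -0.1   0.02] open 0.718 q [-0.4  -0.1   2.2   0.    1.04 -0.38]
units [7.63 0.83 0.29] turn -19.54 | yaw now 89.1 tcp [ 0.4476 -0.0778  0.128 ]
```

```bash
python3 -m creep '[0.5,0.1,0.2,-1.4, 1,0.2,0.2,-2.8, 1.6,0.2,0.2,-4.2, 2.2,0.3,0.2,-5.6, 2.8,0.4,0.2,-7, 3.4,0.4,0.2,-8.4, 4,0.5,0.2,-9.8, 4.6,0.6,0.2,-11.2, 5.2,0.6,0.2,-12.6, 5.8,0.7,0.2,-14, 6.4,0.7,0.2,-15.4, 7,0.8,0.2,-16.8, 7.4,0.8,0.2,-18.2, 7.63,0.83,0.2,-19.54, 7.63,0.83,0.2,-19.54, 7.63,0.83,0.2,-19.54, 7.63,0.83,0.2,-19.54]'; python3 - <<'E'
from h import *
i=imaging.read_camera("scene"); cv2.imwrite("pics/s9.png",cv2.resize(i[140:300,110:330,::-1],None,fx=3.5,fy=3.5));st();go(.4715,.1125,.097,186.76);go(.546,.1214,.097,186.76)
E
```

```text
time: 21.15
eef_pos: [0.467, 0.1136, 0.1156]
tcp_rot: [-0.058, 0.998, -0.0, -0.001]
contact_force: [-0.1, -0.7, -2.7]
opening: 0.716
t 21.2 tcp [0.4672 0.1135 0.1159] yaw -173.4 tilt 0.07 F [-1.03 -0.4  -2.56] T [ 0.04  0.07 -0.01] open 0.716 q [ 0.03 -0.01  2.14 -0.    1.02 -1.66]
units [-0.17 -0.06  0.76] turn -0.03 | yaw now -173.4 tcp [0.4672 0.1135 0.1159]
units [-3.17 -0.05  0.75] turn -0.03 | yaw now -173.4 tcp [0.4672 0.1135 0.1159]
```

View pics/s9.png

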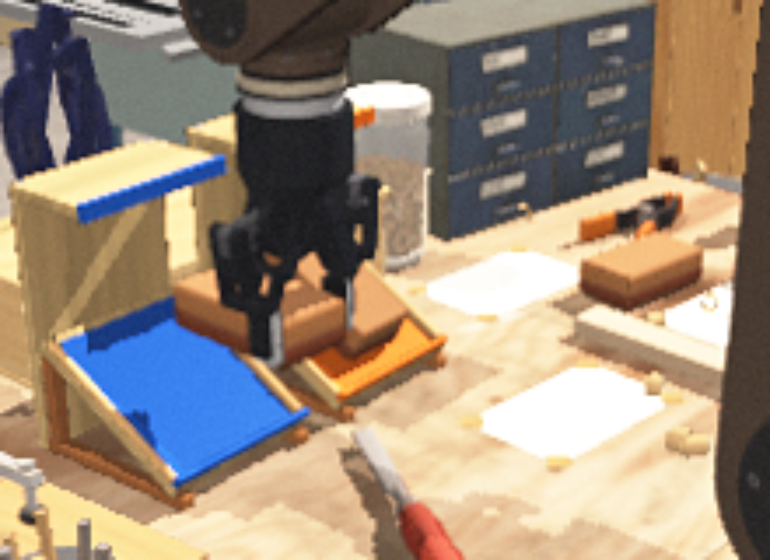

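```bash
python3 -m creep '[-0.6,0,0.4,0, -1.2,-0.05,0.75,0, -1.8,-0.05,0.75,0, -2.4,-0.05,0.75,0, -2.8,-0.05,0.75,0, -3.17,-0.05,0.75,0, -3.17,-0.05,0.75,0, -3.17,-0.05,0.75,0]'; python3 - <<'E'
from h import *
i=imaging.read_camera("scene"); cv2.imwrite("pics/s10.png",cv2.resize(i[140:300,110:330,::-1],None,fx=3.5,fy=3.5));st();go(.546,.1214,.031,186.76)
E
```

```text
time: 21.87
eef_pos: [0.5465, 0.1218, 0.0977]
tcp_rot: [-0.059, 0.998, -0.0, -0.0]
contact_force: [0.1, -0.2, -3.3]
opening: 0.717
t 21.92 tcp [0.546  0.1219 0.0976] yaw -173.3 tilt 0.07 F [-1.19 -0.58 -2.09] T [-0.06  0.13 -0.06] open 0.717 q [ 0.04  0.18  1.96 -0.    1.   -1.65]
units [ 0.   -0.02  2.66] turn -0.01 | yaw now -173.3 tcp [0.546  0.1219 0.0976]
```

View pics/s10.png

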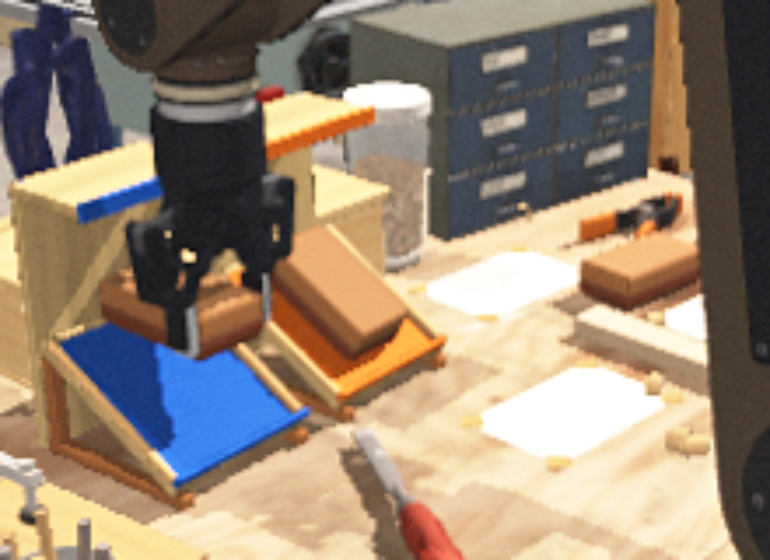

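```bash
python3 -m creep '[0,0,0.2,0, 0,0,0.4,0, 0,0,0.6,0, 0,0,0.8,0, 0,0,0.8,0]' - 25; python3 -m creep '[0,0,0.2,0, 0,0,0.4,0, 0,0,0.6,0, 0,0,0.6,0]'; python3 -m creep '[0,0,0.2,0, 0,0,0.4,0, 0,0,0.6,0, 0,0,0.6,0]'; python3 - <<'E'
from h import *
i=imaging.read_camera("scene"); cv2.imwrite("pics/s11.png",cv2.resize(i[140:300,110:330,::-1],None,fx=3.5,fy=3.5));st();go(.546,.1214,.031,186.76)
E
```

```text
time: 22.33
eef_pos: [0.5458, 0.122, 0.0775]
tcp_rot: [-0.059, 0.998, -0.0, -0.001]
contact_force: [-4.8, -1.1, 4.3]
opening: 0.718
time: 22.67
eef_pos: [0.5458, 0.1218, 0.0626]
tcp_rot: [-0.059, 0.998, -0.0, -0.001]
contact_force: [-5.3, -2.0, 3.8]
opening: 0.717
time: 23.0
eef_pos: [0.5469, 0.122, 0.0478]
tcp_rot: [-0.059, 0.998, -0.0, 0.001]
contact_force: [-3.0, -0.7, 3.3]
opening: 0.724
t 23.05 tcp [0.5469 0.122  0.048 ] yaw -173.3 tilt 0.04 F [-2.66 -0.1   1.92] T [-0.08 -0.02 -0.1 ] open 0.713 q [ 0.04  0.26  1.98 -0.    0.9  -1.65]
units [ 0.04 -0.02  0.68] turn -0.0 | yaw now -173.3 tcp [0.5469 0.122  0.048 ]
```

View pics/s11.png

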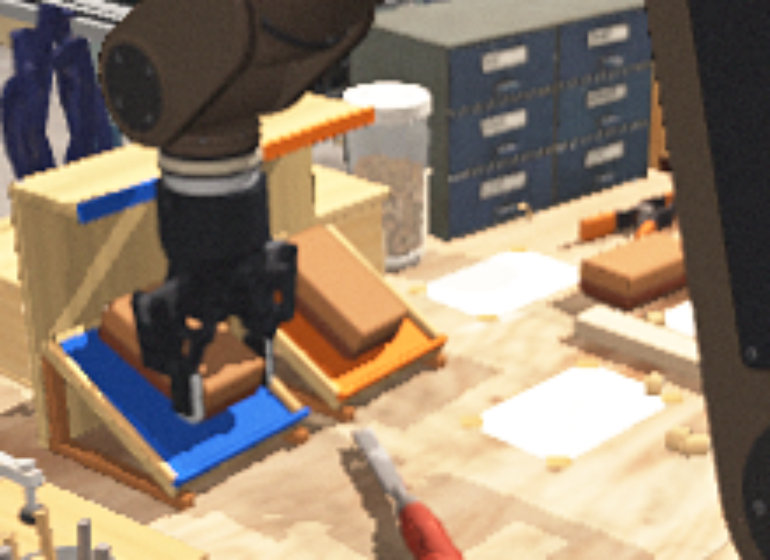

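```bash
python3 -m creep '[0,0,0.15,0, 0,0,0.3,0, 0,0,0.44,0, 0,0,0.44,0]'; python3 -m creep '[0,0,0.08,0, 0,0,0.1,0, 0,0,0.1,0]'; python3 -m creep '[0,0,0.06,0, 0,0,0.06,0]'; python3 - <<'E'
from h import *
i=imaging.read_camera("scene"); cv2.imwrite("pics/s12.png",cv2.resize(i[140:300,110:330,::-1],None,fx=3.5,fy=3.5));st()
E
```

```text
time: 23.38
eef_pos: [0.547, 0.122, 0.0366]
tcp_rot: [-0.059, 0.998, -0.0, 0.0]
contact_force: [-1.3, -0.3, 4.1]
opening: 0.716
time: 23.63
eef_pos: [0.5469, 0.122, 0.0344]
tcp_rot: [-0.059, 0.998, -0.0, 0.0]
contact_force: [-1.9, -0.4, 4.2]
opening: 0.716
time: 23.8
eef_pos: [0.5467, 0.122, 0.0327]
tcp_rot: [-0.059, 0.998, -0.0, 0.0]
contact_force: [-1.9, -0.2, 4.1]
opening: 0.714
t 23.85 tcp [0.5466 0.122  0.0327] yaw -173.2 tilt 0.0 F [-1.64  0.15  3.67] T [-0.17 -0.32 -0.05] open 0.721 q [ 0.04  0.29  1.98 -0.    0.87 -1.65]
```

View pics/s12.png

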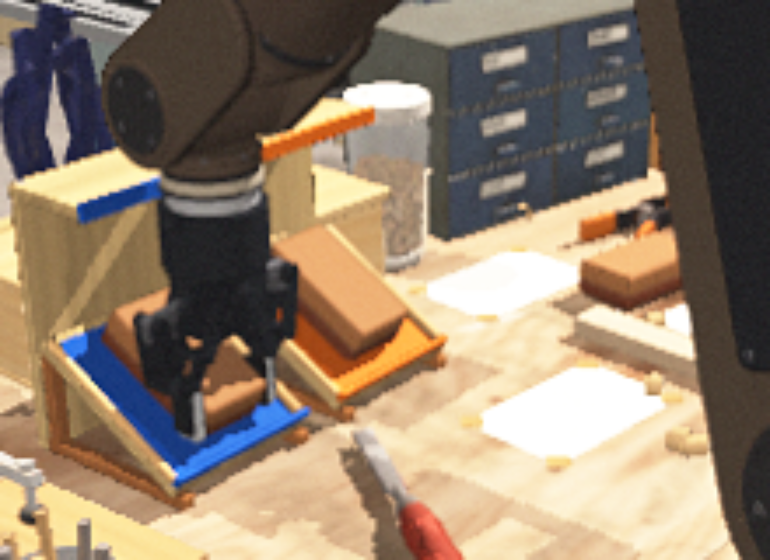

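```bash
python3 -m creep '[0,0,0.06,0, 0,0,0.08,0, 0,0,0.08,0]'; python3 -m creep '[0,0,0,0, 0,0,0,0, 0,0,-0.1,0, 0,0,-0.2,0, 0,0,-0.2,0]' 35; python3 - <<'E'
from h import *
i=imaging.read_camera("scene"); cv2.imwrite("pics/s13.png",cv2.resize(i[140:300,110:330,::-1],None,fx=3.5,fy=3.5));st()
E
```

```text
time: 24.1
eef_pos: [0.5467, 0.122, 0.0322]
tcp_rot: [-0.059, 0.998, -0.0, -0.0]
contact_force: [-6.8, -0.7, 12.1]
opening: 0.715
time: 24.52
eef_pos: [0.5467, 0.122, 0.0359]
tcp_rot: [-0.059, 0.998, 0.0, -0.0]
contact_force: [0.7, -0.1, 0.4]
opening: 0.863
t 24.57 tcp [0.5467 0.122  0.0359] yaw -173.3 tilt 0.0 F [ 0.25 -0.13 -0.01] T [ 0.04  0.04 -0.03] open 0.862 q [ 0.04  0.28  1.98  0.    0.88 -1.65]
```

View pics/s13.png

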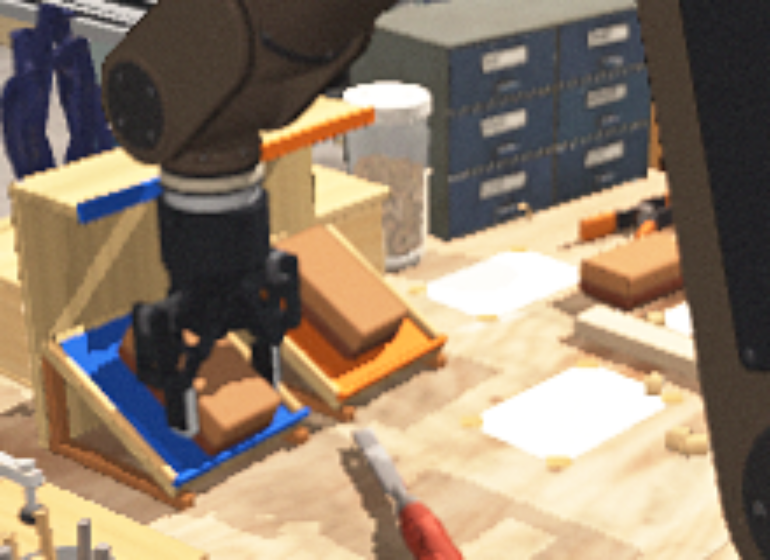

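```bash
python3 -m creep '[0.2,0,-0.8,0, 0.5,0,-2,0, 1.2,0,-3.2,0, 2.2,0,-4.2,0, 2.6,0,-5.2,0, 2.6,0,-5.6,0]' ; python3 -m creep '[0,-1.5,-0.5,0, 0,-3,-1,0, 0,-4.5,-1,0, 0,-6,-1,0, 0,-7.5,-1,0, 0,-9,-1,0, 0,-10.5,-1,0, 0,-12,-1,0, 0,-13.5,-1,0, 0,-15,-1,0, 0,-15,-1,0, 0,-15,-1,0]'; python3 - <<'E'
from ov import *
st()
i=imaging.read_camera("scene"); cv2.imwrite("pics/s14.png",cv2.resize(i[140:300,110:330,::-1],None,fx=3.5,fy=3.5))
i=imaging.read_camera("top"); np.save("top2.npy",i); cv2.imwrite("pics/t14.png",cv2.resize(i[120:320,120:440,::-1],None,fx=2.4,fy=2.4))
E
```

```text
time: 25.07
eef_pos: [0.482, 0.1145, 0.1792]
tcp_rot: [-0.059, 0.998, -0.0, 0.002]
contact_force: [0.3, 0.3, -0.5]
opening: 0.862
time: 26.07
eef_pos: [0.5261, -0.2601, 0.1996]
tcp_rot: [-0.057, 0.998, 0.001, -0.0]
contact_force: [0.2, -0.2, -0.4]
opening: 0.867
t 26.07 tcp [ 0.5261 -0.2601  0.1996] yaw -173.4 tilt 0.08 F [ 0.17 -0.24 -0.4 ] T [-0.    0.01  0.  ] open 0.867 q [-0.63  0.12  1.83  0.    1.19 -2.32]
```

View pics/s14.png

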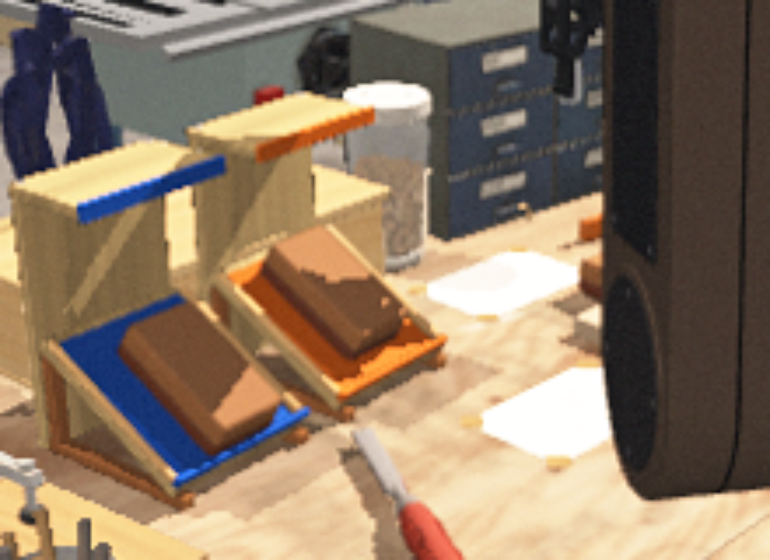

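View pics/t14.png

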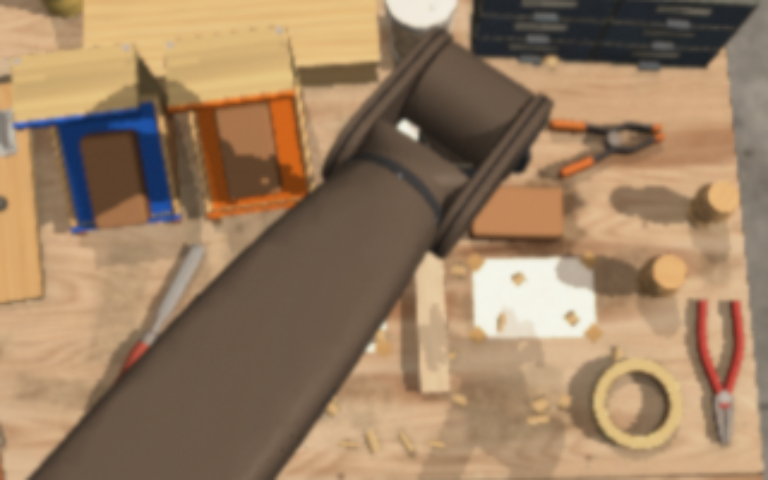

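```bash
cat > bb.py <<'E'
from ov import *
S={"blue":(.5986,.1276,.118),"orange":(.6115,-.033,.1167)}
def bedpt(s,u,v,n):
    X,Y,a=S[s]; h=u*.8660-n*.5; c,q=np.cos(a),np.sin(a)
    return [X+c*h-q*v,Y+q*h+c*v,.055+u*.5+n*.866]
def bb(s,x0,y0,psi=0,n=.036,L=.0555,W=.0315):
    c,q=np.cos(psi),np.sin(psi)
    return [bedpt(s,x0+c*a*L-q*b*W,y0+q*a*L+c*b*W,n) for a,b in((1,1),(1,-1),(-1,-1),(-1,1))]
E
python3 - <<'E'
from bb import *
im=np.load("top2.npy")
P=[(bb("orange",0,0),(0,255,0)),(bb("blue",-.0145,0),(0,255,0)),(bb("orange",0,0,n=0),(0,0,255)),(bb("blue",-.0145,0,n=0),(0,0,255))]
cv2.imwrite("pics/o14.png",overlay(im,P,f=5,roi=(115,125,265,225)))
sc=imaging.read_camera("scene")
cv2.imwrite("pics/o15.png",overlay(sc,P,cam="scene",f=5,roi=(110,160,260,280)))
E
```

```text
(no output)
```

View pics/o14.png

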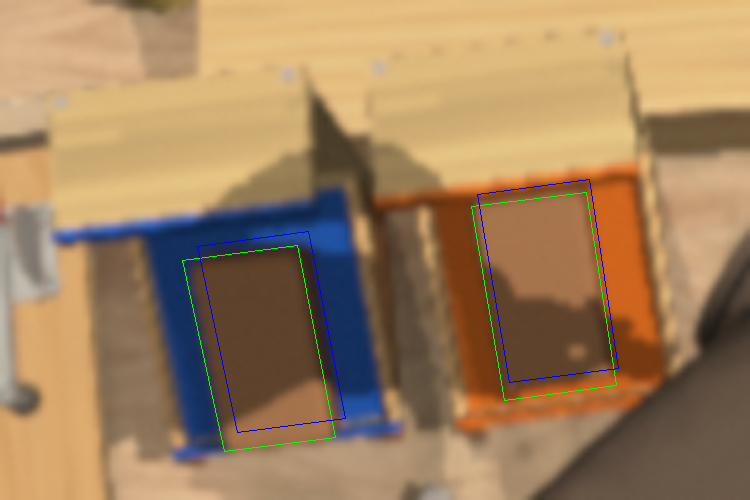

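View pics/o15.png

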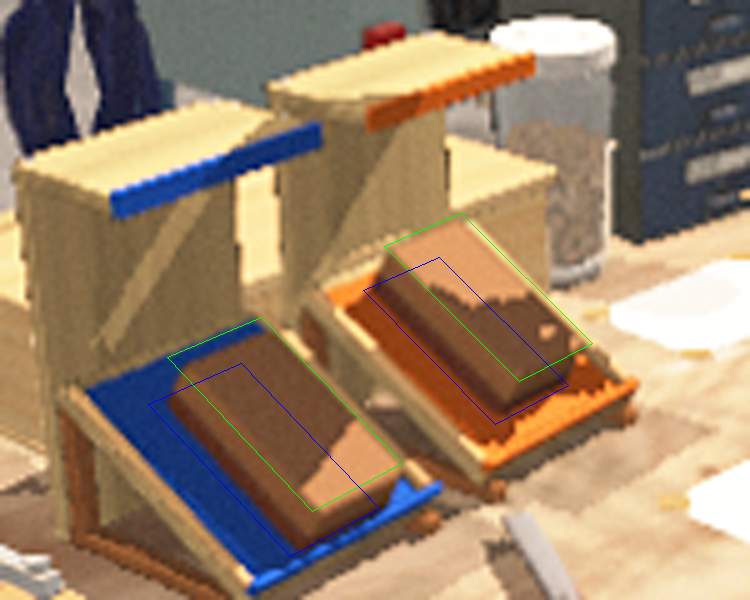

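```bash
python3 - <<'E'
from h import *
st()
a=np.load("top.npy")
imaging.read_camera("top")
for n,z in [("offcut",.018),("turned_foot",.086),("spring_clamp",.02),("chisel",.02)]:
    for d in imaging.silhouettes("top",n)[:1]: print(n,round(d["p"],2),rect("top",d["mask"],z))
ctrl.sign_off()
E
```

```text
t 26.22 tcp [ 0.5261 -0.257   0.2   ] yaw -173.2 tilt 0.08 F [0.42 0.01 0.5 ] T [ 0.04 -0.02  0.01] open 0.864 q [-0.63  0.12  1.83  0.    1.19 -2.32]
offcut 0.9 (404, -243, 162, 35, 0.2)
turned_foot 0.77 (444, -501, 56, 47, 88.9)
spring_clamp 0.57 (623, -465, 131, 74, -82.5)
chisel 0.67 (432, 69, 154, 18, -29.2)
the job is handed in; nothing more can be done
```

The coarse block is in the orange stand, the fine block is in the blue stand, and the medium block is on the bench. I handed in at about 26 s of the 72 s allowed; no verdict came back.

- **Grit test:** I pressed and dragged each block and read the drag as a share of the downward force.

  | Block at the start | Drag share | Grit |
  |---|---|---|
  | Near right | about 0.74 | coarse |
  | Far | about 0.50 | medium |
  | Near left | about 0.19 | fine |

  I dragged the coarse and medium blocks on bare bench. The fine one I dragged on its own paper sheet, because there was too little clear bench beside it. Its reading agrees with what the other two left over.

- **Placing:** The gripper could not tilt, so I held each block near its lower end. I let the bed turn it in the grip as I lowered it, then released it flat.

- **Last pictures:** Both blocks lie flat with the long side up the slope. The coarse block is within a few mm of mid-bed. The fine block slid down to the front lip, about 14.5 mm below mid-bed, which is inside the 22 mm limit. The medium block is flat on bare bench, and the arm was clear of everything at z = 0.20 m.

- **Bystanders:** The turned foot and spring clamp measured within 1 mm of where they started. The offcut and chisel came out 14 mm and 43 mm from their start positions. The arm hid part of each in that picture: the visible lengths were 162 of 190 mm and 154 of 243 mm. I take both shifts to come from that, since the arm never came near either one and the wrist force showed no knock. I did not take another clear picture of them to confirm it.

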